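# Put the torches on charge and set the timer

## Robot

A 6-joint arm with a two-finger parallel gripper is mounted at the origin on the work surface. World frame = base frame: x ahead of the robot, y to its left, z up, the work surface at z = 0. Lengths are in mm, angles in rad, forces in N, time in s.
With the tool pointing down it reaches from about 350 to 775 mm from the base axis. Payload 7.3 kg.
Tool frame: the origin (TCP) lies at the very end of the fingers, on their centre line; the grasp point (between the pads) lies 19 mm behind it; z points along the fingers, y is the line along which they close (so a half turn about z gives the same grasp; the last joint's range is limited). The gripper opens to 92 mm and grips with 3 to 60 N. Pads are 19 mm wide; open, the fingers measure 130 mm over their backs; the gripper's body (75 mm by 190 mm) begins 47 mm behind the grasp point.
Start: joints at [1.045, 0.342, 1.524, -0, 1.275, -0.146], TCP at [194.623, 487.613, 226.741] pointing down, gripper open.
Joint ranges: [-2.53, 2.53], [-0.77, 2.02], [0.04, 2.7], [-1, 4.14], [0.28, 2.66], [-3.11, 3.11]. Speed limits (rad/s): [2.57, 2.57, 3.14, 3.14, 3.14, 3.14].

## Interface

Orientations are given as [roll, pitch, yaw] about the fixed x, y, z axes, in that order (R = Rz(yaw) Ry(pitch) Rx(roll)).
In Python, from plant import get_obs, optics, ticket, finder gives the robot as it stands.
- The arm moves only by the tool send_rows, never from a script. Its arguments are lists of equal length, an entry for each row: "offset": the shift along the tool's x, y, z scaled (see below), a list of three; "delta_rot": the turn, a rotation vector about the tool's x, y, z scaled (see below), a list of three. In form: {"offset": [[dx, dy, dz], ...], "delta_rot": [[rx, ry, rz], ...]}. A call has 1 to 8 rows; each row is the pose to reach, as a shift and turn from the pose commanded when the call began, along the tool's axes at that moment, turning the shorter way round; what a row does not reach only later rows make up. The controller multiplies each number of a shift by 120 mm and each number of a turn by 360 degrees. A row lasts 1/8 s, in which the tool goes at most 62.5 mm and 10.7 degrees, less where a joint would pass 70% of its speed; a pose out of reach is approached as far as the arm can. A call with a number of a shift or a turn outside -1 to 1 is refused whole. A call with a gripper value outside its range is refused whole. "grip" is the opening, from 0 (shut) to 1 (fully open), set as the call begins (left out, the last holds). The fingers move at their own pace and stop on an object; the grip force is fixed at half the most. Time passes only in rows, so rows that repeat a pose let the fingers close. It gives the time, the measured TCP pose, the force, the opening and the grip force at its end, in the units of the state.
- get_obs(): the state, without advancing time (a new reading comes with each control period).
- optics.capture(name): name is "side" or "top"; returns the picture (420x560x3 uint8, red, green, blue); there is no depth.
- optics.get_calibration(name): a dict with "fx", "fy", "cx", "cy" (pixels), "k1" (the pictures are not rectified: a ray, as slopes to the right and down, at radius r is drawn at 1 + k1 r^2 times it, then the intrinsics apply), "world_from_camera" (4x4, takes a point from camera to world coordinates). Camera axes: x right, y down, z forward; pixel columns grow to the right and rows downward; lengths in mm; the calibration is good to about 2 mm. A picture is of the moment at which its call begins. get_calibration takes no time and is no camera call.
- ticket.close_job(): hands the job in; it is judged then, once.
Trained networks look in the newest picture that a camera, given by its name, has taken for a name from the list of things; names that differ only in an ending like _2 or _b are one class to them, and where a whole thing is asked for, a point or a joint stands for the part that bears it (a point fixed in the world has none). Each returns a list of dicts, best first, with "confidence" (0 to 1); they miss things now and then, are a little off and sometimes report something else, mostly with a low value. They report only what shows in the picture. A call takes as long as a camera call.
- finder.boxes_of(target, camera): "box" ([left, top, right, bottom] in pixels, round what is visible of it).
- finder.silhouettes(target, camera): "region" (420x560 bool, what is visible of it) and "box" ([left, top, right, bottom] in pixels, round what is visible of it).
- finder.pinpoint(target, camera): "uv" ([column, row] in pixels: a listed point, or the origin of a listed thing).
The state is a dict: "time": time; "joint_positions": joint angles; "dq": joint speeds; "tau": joint torques, N m; "tool_pos": TCP position; "tcp_rot": TCP orientation; "contact_force": force on the tool from outside, world axes, zero at the start; "moment": the same for the moment, N m; "grip_width": finger opening in mm; "finger_force": force on a finger pad.
Only numpy, scipy, OpenCV 4.12 (cv2) and the standard library are available. Lean on these libraries where they do the work, as an engineer would, in place of code of your own. Each camera call takes 0.05 s, during which the arm holds its last target. There are 200 camera calls.

## Task

Put the torches on charge: draw the dock's contact bar right back to its stop, lay every torch that stands on the shelf on its side in a cradle of its own with the tail towards the bar, then slide the bar fully home behind the tails. After that, turn the timer knob until its pointer meets the brass index mark, and leave the other things on the shelf where they are.

Things in the scene. Friction and masses are not known exactly. Their poses are not given: they have to be found in the camera images.
- dock: Torch charging dock: white plate 12 mm thick fixed on the shelf, spanning x -125 to +109 and y -165 to +205 mm of its frame. Origin: underside, below the middle cradle; x points away from the robot along the cradles, y left, z up. It carries three cradles, an end-stop wall, the contact bar, and a control block (96 x 92 mm, 52 high, centred at y = +155) with the knob.
- end_stop (a point): Top edge (60 mm up) of the dock's end-stop wall, on its inner face at dock x = +97 mm, y = 0; the lenses of the cradled torches meet this wall, which spans all three cradles.
- bar (a joint): Slide of the aluminium contact bar across the tail ends of the cradles: 0 = drawn fully back towards the robot (open stop), 0.055 m = fully home (far stop). Its contact face is at dock x = -102 mm at 0 and -47 mm at 0.055; top edge 58 mm up. It resists with about 2 N and stays where it is left.
- bar_tab (a point): Top centre of the black pull tab at the right-hand (dock -y) end of the contact bar: upright, 14 mm thick along dock x, 30 mm wide along y, top 100 mm above the shelf, standing 42 mm above the bar; moves with the bar.
- knob (a joint): Angle of the timer knob on the control block: it grows clockwise seen from above, range 0 to 3.6 rad; at 0 the pointer line points along the dock's +x.
- knob_grip (a point): On the knob's vertical axis, at the height to grip (80 mm up). The grip is a bar 50 mm long, 14 mm thick and 26 mm high (its top 84 mm up) on a 60 mm skirt; the point's x axis runs along the bar to its pointer end, which has a white line.
- knob_pointer (a point): Point under the pointer end, 32 mm from the knob's axis.
- index_mark (a point): The index rider, a small brass block with a black line (10 x 8 x 6 mm) set on the dial ring round the knob; this point is 32 mm from the knob's axis, so it coincides in plan with knob_pointer when the pointer meets the index.
- cradle1 (a point): Cradle at dock y = -70 mm: the point at dock x = 0 on the axis of a torch lying in it, 50 mm up; axes as the dock's. It is a pair of V rests, each 14 mm long, at x = -32 and +38 mm (lips of the V 23 mm to either side, 43 mm up), free between and beyond them.
- cradle2 (a point): Cradle at dock y = 0 mm: the point at dock x = 0 on the axis of a torch lying in it, 50 mm up; axes as the dock's. It is a pair of V rests, each 14 mm long, at x = -32 and +38 mm (lips of the V 23 mm to either side, 43 mm up), free between and beyond them.
- cradle3 (a point): Cradle at dock y = 70 mm: the point at dock x = 0 on the axis of a torch lying in it, 50 mm up; axes as the dock's. It is a pair of V rests, each 14 mm long, at x = -32 and +38 mm (lips of the V 23 mm to either side, 43 mm up), free between and beyond them.
- torch1: A metal torch standing on its lens, one of up to three alike (None if absent). 140 mm long: hexagonal head 40 mm long, 44 across flats (51 over corners), then a round barrel 34 in diameter to the flat tail. Origin: centre of the lens; z runs along the axis to the tail (up as it stands). Centre of mass about 73 mm from the lens, 0.17 kg. In a cradle the fingers have room at 95 mm from the lens.
- torch2: A metal torch standing on its lens, one of up to three alike (None if absent). 140 mm long: hexagonal head 40 mm long, 44 across flats (51 over corners), then a round barrel 34 in diameter to the flat tail. Origin: centre of the lens; z runs along the axis to the tail (up as it stands). Centre of mass about 73 mm from the lens, 0.17 kg. In a cradle the fingers have room at 95 mm from the lens.
- torch3: A metal torch standing on its lens, one of up to three alike (None if absent). 140 mm long: hexagonal head 40 mm long, 44 across flats (51 over corners), then a round barrel 34 in diameter to the flat tail. Origin: centre of the lens; z runs along the axis to the tail (up as it stands). Centre of mass about 73 mm from the lens, 0.17 kg. In a cradle the fingers have room at 95 mm from the lens.
- bell: Bystander: a chrome desk bell (84 mm across, 57 tall); leave alone. Origin: centre of the underside.
- dice_box: Bystander: a black dice box (94 mm square, 56 tall); leave alone. Origin: centre of the underside.
- tumbler: Bystander: a frosted tumbler (76 mm across, 100 tall); leave alone. Origin: centre of the underside.
- coasters: Bystander: a wooden coaster set in its rack (110 mm square, 95 tall); leave alone. Origin: centre of the underside.
- remote: Bystander: a remote control (45 x 160 x 18); leave alone. Origin: centre of the underside.
- candle: Bystander: a white ceramic candle jar (72 mm across, 65 tall); leave alone. Origin: centre of the underside.

How it is judged (in metres and radians):
On the way, in this order (a step that is already met when the one before it is completed fails the run):
1. the contact bar is drawn back to its open stop (value of joint bar below 0.004 m), for 0.2 s.
2. every torch lies in a cradle, tail towards the bar (x of torch1 in the frame of dock between 0.06 and 0.101 m and z of torch1 in the frame of dock between 0.043 and 0.056 m and angle between the z axis of each of torch1, torch2, torch3 and the x axis of dock, either way round below 0.08 rad and (y of torch1 in the frame of dock between -0.078 and -0.062 m or y of torch1 in the frame of dock between -0.008 and 0.008 m or y of torch1 in the frame of dock between 0.062 and 0.078 m) and linear speed of each of torch1, torch2, torch3 below 0.02 m/s and x of torch2 in the frame of dock between 0.06 and 0.101 m and z of torch2 in the frame of dock between 0.043 and 0.056 m and (y of torch2 in the frame of dock between -0.078 and -0.062 m or y of torch2 in the frame of dock between -0.008 and 0.008 m or y of torch2 in the frame of dock between 0.062 and 0.078 m) and x of torch3 in the frame of dock between 0.06 and 0.101 m and z of torch3 in the frame of dock between 0.043 and 0.056 m and (y of torch3 in the frame of dock between -0.078 and -0.062 m or y of torch3 in the frame of dock between -0.008 and 0.008 m or y of torch3 in the frame of dock between 0.062 and 0.078 m)), for 0.2 s.
3. the contact bar is fully home behind the tails (value of joint bar above 0.051 m), for 0.2 s.
4. the knob's pointer is at the index mark (horizontal distance between knob_pointer and index_mark below 0.0045 m), for 0.2 s.
At the end, for the whole second after the job is handed in: Every torch lies at rest in a cradle (within 8 mm of its middle, 0.08 rad of its line, lens within 9 mm of the end stop, tail to the bar), the bar is within 4 mm of its home stop, and the knob's pointer within 4.5 mm (8 degrees) of the index mark (x of torch1 in the frame of dock between 0.088 and 0.101 m and z of torch1 in the frame of dock between 0.043 and 0.056 m and angle between the z axis of each of torch1, torch2, torch3 and the x axis of dock, either way round below 0.08 rad and (y of torch1 in the frame of dock between -0.078 and -0.062 m or y of torch1 in the frame of dock between -0.008 and 0.008 m or y of torch1 in the frame of dock between 0.062 and 0.078 m) and linear speed of each of torch1, torch2, torch3 below 0.02 m/s and x of torch2 in the frame of dock between 0.088 and 0.101 m and z of torch2 in the frame of dock between 0.043 and 0.056 m and (y of torch2 in the frame of dock between -0.078 and -0.062 m or y of torch2 in the frame of dock between -0.008 and 0.008 m or y of torch2 in the frame of dock between 0.062 and 0.078 m) and x of torch3 in the frame of dock between 0.088 and 0.101 m and z of torch3 in the frame of dock between 0.043 and 0.056 m and (y of torch3 in the frame of dock between -0.078 and -0.062 m or y of torch3 in the frame of dock between -0.008 and 0.008 m or y of torch3 in the frame of dock between 0.062 and 0.078 m) and value of joint bar above 0.051 m and horizontal distance between knob_pointer and index_mark below 0.0045 m); the robot touches nothing.
It fails at once if a bystander is shifted more than 30 mm (distance of any of bell, dice_box, tumbler, coasters, remote, candle from where it was at the start of the episode above 0.03 m).
Of torch1, torch2, torch3 only 2 to 3 are there at a start; the rules pass over those that are not, and their reading is None.
At some moment in a run one of torch1, torch2, torch3 may be knocked a few centimetres aside while the robot is not near it.
Once in a run the grip may slacken for a moment while it holds something.
It also fails if it takes over 210 s, if anything falls off the work surface, if the arm or the gripper's body presses on something with over 40 N, if the wrist force passes 120 N, or if a joint passes its speed limit or range.

## Working session

There is one attempt and no reset: what is moved stays moved. The work goes in short steps, Python scripts to look and compute and a tool call to move; the robot and the scene stay as the last step left them, time stands still between calls to the robot, and variables do not carry over. Pictures are saved under pics/ and viewed, at most 14 in all, crops included, and the job is handed in when it is done.

Besides the shell and the picture viewer there is one more tool, called after ">>>" as a command line: name --argument value ..., lists and objects as JSON in quotes. send_rows: Moves the arm, as the interface text tells. Its arguments: {"type":"object","properties":{"offset":{"type":"array"},"delta_rot":{"type":"array"},"grip":{"type":"number"}},"required":["offset","delta_rot"]}

```bash
mkdir -p pics; ls; python3 - <<'E'
from plant import get_obs, optics
import cv2, numpy as np
for n in("side","top"):
    im=optics.capture(n); cv2.imwrite(f"pics/{n}0.png",cv2.cvtColor(im,cv2.COLOR_RGB2BGR))
    c=optics.get_calibration(n); print(n,{k:(np.round(v,3).tolist()) for k,v in c.items()})
o=get_obs(); print(o)
E
```

```text
pics
side {'fx': 488.834, 'fy': 488.834, 'cx': 283.984, 'cy': 209.529, 'k1': -0.171, 'world_from_camera': [[0.771, -0.473, 0.426, -50.137], [-0.636, -0.563, 0.528, -761.568], [-0.01, -0.678, -0.735, 1157.041], [0.0, 0.0, 0.0, 1.0]]}
top {'fx': 395.949, 'fy': 395.949, 'cx': 283.787, 'cy': 211.164, 'k1': -0.006, 'world_from_camera': [[0.001, -0.996, 0.084, 471.783], [-1.0, -0.001, -0.0, 11.446], [0.0, -0.084, -0.996, 1283.415], [0.0, 0.0, 0.0, 1.0]]}
{'time': 0.1, 'joint_positions': array([ 1.04500675e+00,  3.42639989e-01,  1.52494687e+00, -3.24856664e-05,
        1.27540868e+00, -1.45993177e-01]), 'dq': array([-0.00046052, -0.0019978 , -0.00293703, -0.00013883,  0.0006513 ,
        0.00130865]), 'tau': array([ 1.28996486e-03, -4.32003129e+01, -2.44697410e+01,  7.19611812e-02,
        5.26505650e-02, -4.76084111e-06]), 'tool_pos': array([194.42671177, 487.26263092, 226.11238803]), 'tcp_rot': array([-3.14020017e+00, -1.73349846e-04,  2.76180561e+00]), 'contact_force': array([ 0.98116056, -0.24938493, -0.33662433]), 'moment': array([-0.00960245,  0.02504075,  0.03281543]), 'finger_force': 0.0, 'grip_width': 91.94356295275593}
```

View pics/side0.png

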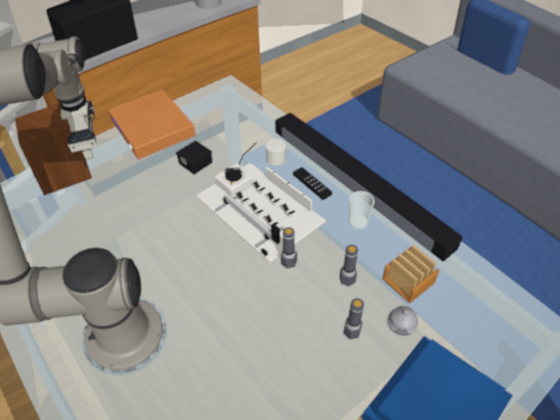

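View pics/top0.png

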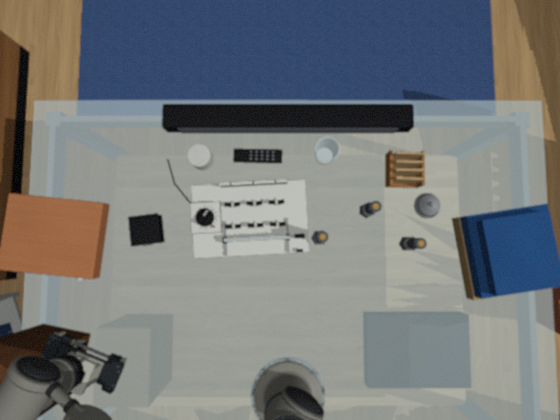

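```bash
cat > h.py <<'E'
import numpy as np, cv2
from scipy.optimize import least_squares
from scipy.spatial.transform import Rotation as R
from plant import get_obs, optics, finder
C={n:optics.get_calibration(n) for n in("side","top")}
def proj(n,P):
    c=C[n]; T=np.linalg.inv(c["world_from_camera"]); p=(T[:3,:3]@np.atleast_2d(P).T).T+T[:3,3]
    s=p[:,:2]/p[:,2:]; s=s*(1+c["k1"]*(s**2).sum(1,keepdims=True))
    return s*[c["fx"],c["fy"]]+[c["cx"],c["cy"]]
def ray(n,uv):
    c=C[n]; d=(np.array(uv,float)-[c["cx"],c["cy"]])/[c["fx"],c["fy"]]; s=d.copy()
    for _ in range(30): s=d/(1+c["k1"]*(s@s))
    T=c["world_from_camera"]; return T[:3,3],T[:3,:3]@np.r_[s,1]
def atz(n,uv,z):
    o,d=ray(n,uv); return o+d*(z-o[2])/d[2]
def tri(us,ut):
    f=lambda P:np.r_[proj("side",P)[0]-us,proj("top",P)[0]-ut]
    s=least_squares(f,atz("top",ut,50)); return s.x,np.sqrt((s.fun**2).mean())
def rel(P,yaw=None,Rt=None):
    """shift/turn in send_rows units from measured pose to P with tool down at yaw, or rotation Rt"""
    o=get_obs(); R0=R.from_euler('xyz',o["tcp_rot"]); Rt=Rt if Rt is not None else R.from_euler('xyz',[np.pi,0,yaw])
    return R0.inv().apply(np.array(P)-o["tool_pos"])/120,(R0.inv()*Rt).as_rotvec()/(2*np.pi)
E
python3 - <<'E'
from h import *
for t in ["dock","end_stop","bar_tab","knob_grip","knob_pointer","index_mark","cradle1","cradle2","cradle3","torch1","bell","dice_box","tumbler","coasters","remote","candle"]:
    r={}
    for n in("side","top"):
        r[n]=finder.pinpoint(t,n); print(t,n,[(np.round(d["uv"],1).tolist(),round(d["confidence"],2)) for d in r[n][:4]])
    if t!="torch1" and r["side"] and r["top"]:
        p,e=tri(r["side"][0]["uv"],r["top"][0]["uv"]); print("   ",np.round(p,1),round(e,2))
E
```

```text
dock side [([265.6, 210.0], 0.57)]
dock top [([255.9, 214.9], 0.88)]
    [568.5 100.5   8.4] 0.25
end_stop side [([288.0, 183.0], 0.93)]
end_stop top [([252.6, 185.5], 0.96)]
    [659.2 104.6  67.9] 1.33
bar_tab side [([272.9, 221.5], 0.69)]
bar_tab top [([298.7, 234.2], 0.59)]
    [500.7 -31.5 117.8] 0.53
knob_grip side [([232.2, 169.6], 0.62)]
knob_grip top [([203.0, 214.6], 0.69), ([251.2, 213.5], 0.19)]
    [561.5 259.2  76.6] 0.48
knob_pointer side [([246.9, 172.0], 0.59)]
knob_pointer top [([212.7, 208.8], 0.86), ([205.7, 213.8], 0.31), ([321.4, 236.0], 0.31)]
    [585.9 226.1  74. ] 1.34
index_mark side []
index_mark top []
cradle1 side [([264.0, 198.1], 0.92), ([313.3, 188.7], 0.67), ([280.0, 214.0], 0.57), ([250.4, 189.7], 0.56)]
cradle1 top [([251.5, 214.5], 0.93), ([229.8, 214.6], 0.89), ([277.1, 212.5], 0.87), ([152.0, 230.1], 0.64)]
    [568.2 109.5  55.8] 0.83
cradle2 side [([264.0, 198.1], 0.92), ([313.3, 188.7], 0.67), ([280.0, 214.0], 0.57), ([250.4, 189.7], 0.56)]
cradle2 top [([251.5, 214.5], 0.93), ([229.8, 214.6], 0.89), ([277.1, 212.5], 0.87), ([152.0, 230.1], 0
[... 524 characters left out ...]
], 0.6), ([280.2, 212.3], 0.26)]
bell top [([427.2, 206.2], 0.64)]
    [ 596.8 -455.5    1.5] 0.08
dice_box side [([262.4, 198.6], 0.71), ([193.5, 163.9], 0.66)]
dice_box top [([149.6, 231.0], 0.91)]
    [ 639.9  469.2 -286.2] 24.98
tumbler side [([356.1, 221.7], 0.68)]
tumbler top [([320.6, 153.6], 0.91)]
    [ 772.7 -110.2  -13.6] 0.37
coasters side [([410.4, 277.6], 0.83)]
coasters top [([397.3, 172.5], 0.79)]
    [ 717.9 -367.9    3.4] 2.56
remote side [([312.8, 187.6], 0.75), ([287.6, 181.1], 0.51)]
remote top [([257.7, 151.7], 0.86)]
    [779.8 101.2 -25.1] 0.82
candle side [([276.1, 161.6], 0.81)]
candle top [([256.5, 217.8], 0.64), ([199.9, 157.0], 0.62)]
    [561.9  70.6 235.8] 6.35
```

Side view: the dock is near (262,210), with torches at (289,245), (349,265) and (354,320). Top view: the dock spans (191–308, 180–257), with torches at (320,237), (370,209) and (413,243). I'll zoom in on the dock next.

```bash
python3 - <<'E'
import cv2
s=cv2.imread("pics/side0.png")[150:265,190:340]; t=cv2.imread("pics/top0.png")[172:264,180:335]
cv2.imwrite("pics/sc.png",cv2.resize(s,None,fx=5,fy=5,interpolation=cv2.INTER_CUBIC)); cv2.imwrite("pics/tc.png",cv2.resize(t,None,fx=5,fy=5,interpolation=cv2.INTER_CUBIC))
E
```

```text
(no output)
```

View pics/sc.png

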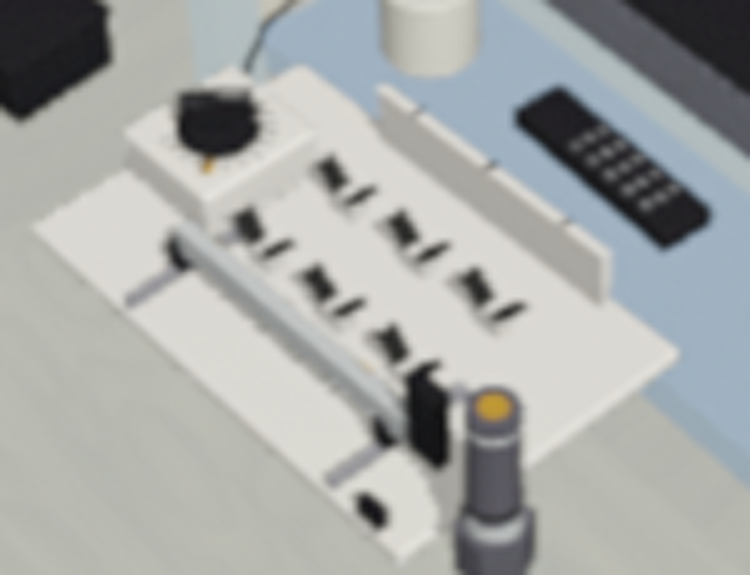

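View pics/tc.png

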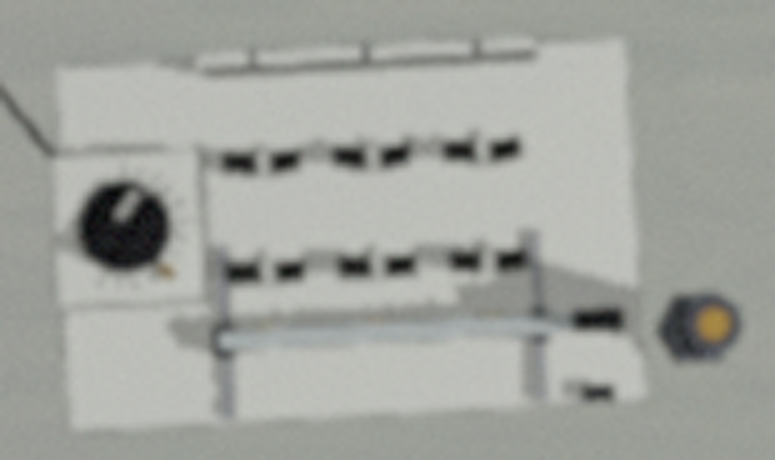

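```bash
cat >> h.py <<'E'
def dockT(p): # x,y,yaw -> function dock->world
    c,s=np.cos(p[2]),np.sin(p[2])
    return lambda q:np.array([p[0]+c*q[0]-s*q[1],p[1]+s*q[0]+c*q[1],(p[3] if len(p)>3 else 0)+q[2]])
E
python3 - <<'E'
from h import *
T=lambda a,b:np.array([a/5+180-.4,b/5+172-.4]); S=lambda a,b:np.array([a/5+190-.4,b/5+150-.4])
A,B,Cc,D=(109,205,12),(109,-165,12),(-125,-165,12),(-125,205,12)
M=[("top",A,T(55,67)),("top",B,T(626,38)),("top",Cc,T(647,400)),("top",D,T(70,430)),("side",B,S(680,352)),("side",Cc,S(402,560)),("side",D,S(32,228))]
f=lambda p:np.concatenate([proj(n,dockT(p)(q))[0]-u for n,q,u in M])
for x0 in ([568,105,0],[568,105,0,0]):
    s=least_squares(f,x0); print(np.round(s.x,3),np.round(s.fun,1))
s=least_squares(f,[568,105,0]); d=s.x
w=lambda P:(lambda v:np.round([np.cos(d[2])*v[0]+np.sin(d[2])*v[1],-np.sin(d[2])*v[0]+np.cos(d[2])*v[1],P[2]],1))(np.array(P[:2])-d[:2])
for nm,us,ut in [("tab",S(427,370),T(597,319)),("index",S(207,165),T(165,270)),("tailA",S(493,406),T(714,324)),("barL end",S(178,228),T(220,340))]:
    p,e=tri(us,ut); print(nm,np.round(p,1),round(e,2),"dock",w(p))
for n in("end_stop","bar_tab","knob_grip","knob_pointer"):
    p,e=tri(finder.pinpoint(n,"side")[0]["uv"],finder.pinpoint(n,"top")[0]["uv"]); print(n,np.round(p,1),w(p))
us=[d["uv"] for d in finder.pinpoint("torch1","side")[:3]]; ut=[d["uv"] for d in finder.pinpoint("torch1","top")[:3]]
for a in us:
    for b in ut:
        p,e=tri(a,b)
        if e<4: print("torch",np.round(p,1),round(e,2),np.round(a),np.round(b))
for n in("bell","dice_box","tumbler","coasters","candle","remote"):
    print(n,[np.round(atz("top",d["uv"],0)) for d in finder.pinpoint(n,"top")[:2]])
E
```

```text
[5.66703e+02 1.01303e+02 5.50000e-02] [ 0.4 -0.   0.1 -0.3  0.2 -0.4 -0.1 -0.1  0.   0.1 -0.4 -0.3 -0.6 -0. ]
[ 5.66838e+02  1.01493e+02  5.50000e-02 -6.83000e-01] [ 0.4 -0.   0.1 -0.3  0.2 -0.4 -0.1 -0.1 -0.   0.2 -0.4 -0.2 -0.6  0.1]
tab [500.7 -34.9 111.2] 0.41 dock [ -73.5 -132.4  111.2]
index [531.1 231.3  56.9] 0.17 dock [-28.4 131.8  56.9]
tailA [ 496.3 -100.4  142.5] 0.16 dock [ -81.5 -197.5  142.5]
barL end [486.6 197.9  54.1] 0.18 dock [-74.6 100.9  54.1]
end_stop [659.2 104.6  67.9] [92.5 -1.8 67.9]
bar_tab [500.7 -31.5 117.8] [ -73.2 -129.   117.8]
knob_grip [561.5 259.2  76.6] [  3.5 157.9  76.6]
knob_pointer [585.9 226.1  74. ] [ 26.1 123.6  74. ]
torch [ 498.9 -100.    -6.9] 0.02 [289. 263.] [318. 236.]
torch [ 481.9 -324.8  187.1] 0.76 [344. 276.] [405. 242.]
torch [ 587.9 -252.3   13.3] 2.39 [344. 276.] [368. 206.]
torch [ 478.3 -378.     1.3] 0.54 [349. 330.] [405. 242.]
torch [ 604.8 -301.6 -249.1] 3.78 [349. 330.] [368. 206.]
bell [array([ 597., -456.,    0.])]
dice_box [array([515., 446.,   0.])]
tumbler [array([ 771., -110.,    0.])]
coasters [array([ 708., -361.,    0.])]
candle [array([559., 100.,   0.]), array([759., 288.,   0.])]
remote [array([777.,  97.,   0.])]
```

The dock fit is good: residuals under 0.6 px and the plate lies on z≈0. That puts the dock at (566.8, 101.4) with yaw 0.055. The tab is at dock (-74,-132). The three torches are near (498,-100), (588,-252) and (478,-378). I'll grip the tab first.

```bash
cat >> h.py <<'E'
D=[566.8,101.4,.055]
dk=dockT(D)
def show(*a,**k):
    r=rel(*a,**k); print([np.round(v,4).tolist() for v in r])
E
python3 - <<'E'
from h import *
show(dk((-74,-132,180)),.055+np.pi/2)
E
```

```text
[[-3.9778, -3.0969, 0.389], [0.0, -0.0, 0.1808]]
```

>>> send_rows --offset '[[-0.4,-0.31,0],[-0.8,-0.62,0],[-1,-0.775,0]]' --delta_rot '[[0,0,0],[0,0,0],[0,0,0]]'

```text
time: 2.88
tool_pos: [272.5, 354.7, 226.9]
tcp_rot: [-3.142, 0.0, 2.76]
contact_force: [-0.3, 0.7, 0.7]
grip_width: 91.9
finger_force: 0.0
```

>>> send_rows --offset '[[-0.4,-0.31,0],[-0.8,-0.62,0],[-1,-0.775,0]]' --delta_rot '[[0,0,0],[0,0,0],[0,0,0]]'

```text
time: 3.25
tool_pos: [349.6, 223.7, 226.9]
tcp_rot: [3.141, 0.001, 2.76]
contact_force: [-0.1, 0.6, -0.7]
grip_width: 91.9
finger_force: 0.0
```

>>> send_rows --offset '[[-0.4,-0.31,0],[-0.8,-0.62,0],[-1,-0.775,0],[-1,-0.775,0],[-1,-0.775,0],[-1,-0.775,0],[-1,-0.775,0],[-1,-0.775,0]]' --delta_rot '[[0,0,0.03],[0,0,0.06],[0,0,0.09],[0,0,0.12],[0,0,0.15],[0,0,0.18],[0,0,0.18],[0,0,0.18]]'

```text
time: 4.25
tool_pos: [425.5, 95.0, 226.7]
tcp_rot: [3.141, -0.0, 1.634]
contact_force: [-0.3, 1.0, 0.9]
grip_width: 91.7
finger_force: 0.0
```

```bash
python3 - <<'E'
from h import *
o=get_obs(); print(o["time"],o["joint_positions"],o["tool_pos"],o["tcp_rot"])
show(dk((-74,-132,150)),.055+np.pi/2)
E
```

```text
4.25 [ 4.35899900e-02  1.78361600e-01  1.74947894e+00  3.28465462e-05
  1.21365013e+00 -2.00303339e-02] [425.5118318   95.04225179 226.74843529] [ 3.14149008e+00 -2.87263507e-05  1.63440517e+00]
[[-1.1166, 0.5522, 0.6396], [0.0, -0.0, 0.0014]]
```

>>> send_rows --offset '[[-0.5,0.27,0.2],[-0.95,0.55,0.4],[-1,0.55,0.6],[-1,0.55,0.64]]' --delta_rot '[[0,0,0],[0,0,0],[0,0,0],[0,0,0]]'

```text
time: 4.75
tool_pos: [497.8, -21.7, 148.0]
tcp_rot: [-3.138, -0.001, 1.631]
contact_force: [-0.2, -0.3, 0.8]
grip_width: 92.0
finger_force: 0.0
```

>>> send_rows --offset '[[-0.12,0,0.1],[-0.12,0,0.3],[-0.12,0,0.5],[-0.12,0,0.59],[-0.12,0,0.59]]' --delta_rot '[[0,0,0],[0,0,0],[0,0,0],[0,0,0],[0,0,0]]'

```text
time: 5.38
tool_pos: [499.4, -34.9, 79.2]
tcp_rot: [-3.141, -0.0, 1.632]
contact_force: [0.8, -0.4, 0.0]
grip_width: 92.2
finger_force: 0.0
```

>>> send_rows --offset '[[0,0,0],[0,0,0],[0,0,0],[0,0,0],[0,0,0],[0,0,0]]' --delta_rot '[[0,0,0],[0,0,0],[0,0,0],[0,0,0],[0,0,0],[0,0,0]]' --grip 0

```text
time: 6.12
tool_pos: [499.4, -35.2, 79.1]
tcp_rot: [-3.142, -0.0, 1.631]
contact_force: [0.7, 0.8, -0.8]
grip_width: 36.8
finger_force: 0.0
```

>>> send_rows --offset '[[0,0,0],[0,0,0],[0,0,0],[0,0,0]]' --delta_rot '[[0,0,0],[0,0,0],[0,0,0],[0,0,0]]'

```text
time: 6.62
tool_pos: [499.5, -35.1, 79.1]
tcp_rot: [-3.142, -0.0, 1.631]
contact_force: [0.6, 0.2, -0.1]
grip_width: 14.0
finger_force: 30.0
```

>>> send_rows --offset '[[0,-0.04,0],[0,-0.08,0],[0,-0.12,0],[0,-0.16,0],[0,-0.2,0],[0,-0.22,0]]' --delta_rot '[[0,0,0],[0,0,0],[0,0,0],[0,0,0],[0,0,0],[0,0,0]]'

```text
time: 7.38
tool_pos: [472.7, -36.6, 79.1]
tcp_rot: [-3.141, -0.0, 1.631]
contact_force: [1.5, 2.5, -1.7]
grip_width: 13.5
finger_force: 30.0
```

>>> send_rows --offset '[[0,-0.02,0],[0,-0.04,0],[0,-0.06,0],[0,-0.06,0]]' --delta_rot '[[0,0,0],[0,0,0],[0,0,0],[0,0,0]]'

```text
time: 7.88
tool_pos: [465.5, -37.0, 79.1]
tcp_rot: [-3.141, -0.0, 1.631]
contact_force: [-0.4, 3.2, -1.1]
grip_width: 13.4
finger_force: 30.0
```

>>> send_rows --offset '[[0,-0.02,0],[0,-0.04,0],[0,-0.05,0],[0,-0.05,0]]' --delta_rot '[[0,0,0],[0,0,0],[0,0,0],[0,0,0]]'

```text
time: 8.38
tool_pos: [465.0, -37.1, 79.3]
tcp_rot: [3.131, 0.0, 1.63]
contact_force: [21.3, 10.2, -17.7]
grip_width: 13.6
finger_force: 30.0
```

At the open stop: the force rose to 21 N. I'll relax and open.

>>> send_rows --offset '[[0,0.03,0],[0,0.04,0],[0,0.04,0]]' --delta_rot '[[0,0,0],[0,0,0],[0,0,0]]'

```text
time: 8.75
tool_pos: [465.2, -37.1, 79.1]
tcp_rot: [3.141, -0.0, 1.631]
contact_force: [3.6, 4.5, -3.5]
grip_width: 13.7
finger_force: 30.0
```

>>> send_rows --offset '[[0,0,0],[0,0,0],[0,0,0],[0,0,0],[0,0,-0.3],[0,0,-0.8],[0,0,-1],[0,0,-1]]' --delta_rot '[[0,0,0],[0,0,0],[0,0,0],[0,0,0],[0,0,0],[0,0,0],[0,0,0],[0,0,0]]' --grip 1

```text
time: 9.75
tool_pos: [465.7, -37.5, 200.8]
tcp_rot: [3.137, 0.001, 1.631]
contact_force: [-0.9, -1.0, -0.7]
grip_width: 88.9
finger_force: 0.0
```

```bash
python3 - <<'E'
from h import *
o=get_obs(); print(o["time"],o["joint_positions"],o["tool_pos"],o["tcp_rot"],o["grip_width"])
for n in("side","top"): optics.capture(n)
p,e=tri(finder.pinpoint("bar_tab","side")[0]["uv"],finder.pinpoint("bar_tab","top")[0]["uv"]); print(p,e)
E
```

```text
9.75 [-2.44649805e-01  2.58868581e-01  1.72019308e+00 -5.10845610e-05
  1.15813617e+00 -3.04729343e-01] [465.69482322 -37.53149391 200.76942702] [3.13741437e+00 1.36332209e-03 1.63089340e+00] 88.88820544165947Traceback (most recent call last):
  File "<stdin>", line 4, in <module>
IndexError: list index out of range
```

>>> send_rows --offset '[[0,0,-0.3],[0,0,-0.6],[0,0,-0.8],[0,0,-0.8],[0,0,-0.8],[0,0,-0.8],[0,0,-0.8],[0,0,-0.8]]' --delta_rot '[[0,0.025,0],[0,0.05,0],[0,0.075,0],[0,0.1,0],[0,0.125,0],[0,0.15,0],[0,0.175,0],[0,0.175,0]]'

```text
time: 10.95
tool_pos: [464.4, -38.1, 292.2]
tcp_rot: [-3.128, -1.104, 1.616]
contact_force: [1.2, 0.3, 0.3]
grip_width: 92.1
finger_force: 0.0
```

```bash
python3 - <<'E'
from h import *
o=get_obs(); print(o["time"],repr(o["joint_positions"]),repr(o["tool_pos"]),repr(o["tcp_rot"]))
E
```

```text
10.95 array([-0.72093142,  0.54354882,  1.52062766,  0.73974583,  1.91856536,
       -0.83646918]) array([464.4485496 , -38.06350222, 292.21161176]) array([-3.12776424, -1.10376177,  1.61604872])
```

```bash
cat > kin.py <<'E'
import numpy as np
from scipy.spatial.transform import Rotation as R
from scipy.optimize import least_squares
E=lambda a,t:R.from_euler(a,t)
def fk(q,p):
    d1,L1,L2,e1,e2,Lt=p
    A=E('z',q[0]); B=A*E('y',q[1]); Cc=B*E('y',q[2]); Dd=Cc*E('z',q[3]); F=Dd*E('y',q[4]); G=F*E('z',q[5]+np.pi/2)
    return A.apply([0,e1,d1])+B.apply([0,0,L1])+Cc.apply([0,0,L2])+Dd.apply([0,e2,0])+F.apply([0,0,Lt]),G
DATA=[([1.04500675,.342639989,1.52494687,0,1.27540868,-.145993],[194.42671,487.26263,226.11239],[-3.1402,-.000173,2.761806]),
([4.358999e-2,.1783616,1.74947894,0,1.21365013,-.02003],[425.5118,95.04225,226.74843],[3.14149,0,1.634405]),
([-.244649805,.258868581,1.72019308,0,1.15813617,-.304729],[465.69482,-37.53149,200.76943],[3.137414,.00136,1.630893]),
([-.72093142,.54354882,1.52062766,.73974583,1.91856536,-.83646918],[464.4485496,-38.06350222,292.21161],[-3.12776,-1.10376,1.61605])]
def fit():
    return least_squares(lambda p:np.concatenate([fk(q,p)[0]-x for q,x,_ in DATA]),[100,510,360,76,0,250])
LO=np.array([-2.53,-.77,.04,-1,.28,-3.11]);HI=np.array([2.53,2.02,2.7,4.14,2.66,3.11])
def ik(pos,Rt,q0,P):
    f=lambda q:np.r_[(fk(q,P)[0]-pos)/100,(Rt.inv()*fk(q,P)[1]).as_rotvec(),1e-4*(q-q0)]
    s=least_squares(f,np.clip(q0,LO+.001,HI-.001),bounds=(LO,HI)); return s.x,np.abs(s.fun[:6]).max()
E
python3 - <<'E'
from kin import *
s=fit(); print(np.round(s.x,1),np.round(s.fun,1))
for q,x,r in DATA: print(np.round((fk(q,s.x)[1].inv()*E('xyz',r)).as_rotvec(),3))
E
```

```text
[187.5 494.5 365.2  78.6  -2.7 319.9] [-1.7 -3.8  0.4  0.7 -0.4 -0.2  2.1 -1.  -0.2  1.9  0.2 -0.1]
[ 0. -0. -0.]
[-0.  0.  0.]
[ 0. -0. -0.]
[ 0. -0. -0.]
```

```bash
python3 - <<'E'
from h import *
for n in("side","top"):
    im=optics.capture(n); cv2.imwrite(f"pics/{n}1.png",cv2.cvtColor(im,cv2.COLOR_RGB2BGR))
us=finder.pinpoint("torch1","side"); ut=finder.pinpoint("torch1","top")
for a in us:
    for b in ut:
        p,e=tri(a["uv"],b["uv"])
        if e<3 and abs(p[2])<30: print("torch",np.round(p,1),round(e,2),atz("side",a["uv"],0).round(),atz("top",b["uv"],0).round(),a["confidence"],b["confidence"])
R_={n:finder.silhouettes("torch1",n) for n in("side","top")}
# fit cylinder-ish model: compare silhouette with projected hull
def model(x,y):
    t=np.linspace(0,2*np.pi,40); c=lambda r,z:np.c_[x+r*np.cos(t),y+r*np.sin(t),np.full(40,z)]
    return [np.vstack([c(23.8,0),c(23.8,40)]),np.vstack([c(17,40),c(17,140)])]
def mask(n,x,y):
    m=np.zeros((420,560),np.uint8)
    for P in model(x,y): cv2.fillConvexPoly(m,cv2.convexHull(np.round(proj(n,P)*16).astype(np.int32)),1,shift=4)
    return m.astype(bool)
for x0,y0 in [(498,-100),(588,-252),(478,-378)]:
    best=None
    regs=[]
    for n in R_:
        m0=mask(n,x0,y0); k=max(R_[n],key=lambda d:(d["region"]&m0).sum(),default=None)
        if k is not None and (k["region"]&m0).sum()>20: regs.append((n,k["region"]))
    for dx in range(-24,25,2):
        for dy in range(-24,25,2):
            s=np.mean([(r&mask(n,x0+dx,y0+dy)).sum()/(r|mask(n,x0+dx,y0+dy)).sum() for n,r in regs]) if regs else 0
            if best is None or s>best[0]: best=(s,x0+dx,y0+dy)
    print([n for n,_ in regs],best)
E
```

```text
torch [ 496.3 -107.7   -4. ] 0.69 [ 497. -111.    0.] [ 494. -105.    0.] 0.94 0.44
['side', 'top'] (np.float64(0.7785958779404267), 496, -100)
['side', 'top'] (np.float64(0.886494194952834), 584, -256)
['side'] (np.float64(0.8783382789317508), 478, -384)
```

```bash
python3 - <<'E'
import cv2,numpy as np
s=cv2.imread("pics/side1.png")[225:345,270:425]; t=cv2.imread("pics/top1.png")[170:260,300:455]
s=cv2.resize(s,None,fx=5,fy=5,interpolation=cv2.INTER_CUBIC);t=cv2.resize(t,None,fx=5,fy=5,interpolation=cv2.INTER_CUBIC)
cv2.imwrite("pics/s1c.png",s);cv2.imwrite("pics/t1c.png",t)
E
```

```text
(no output)
```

View pics/s1c.png

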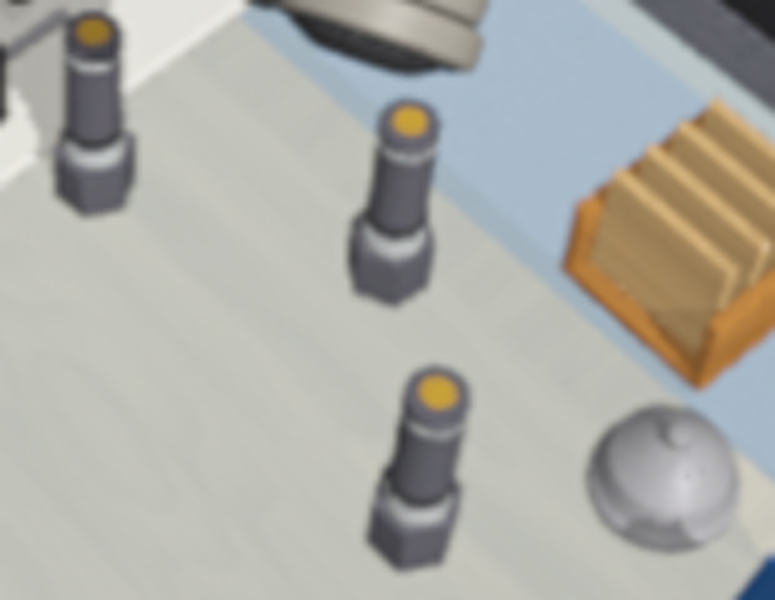

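View pics/t1c.png

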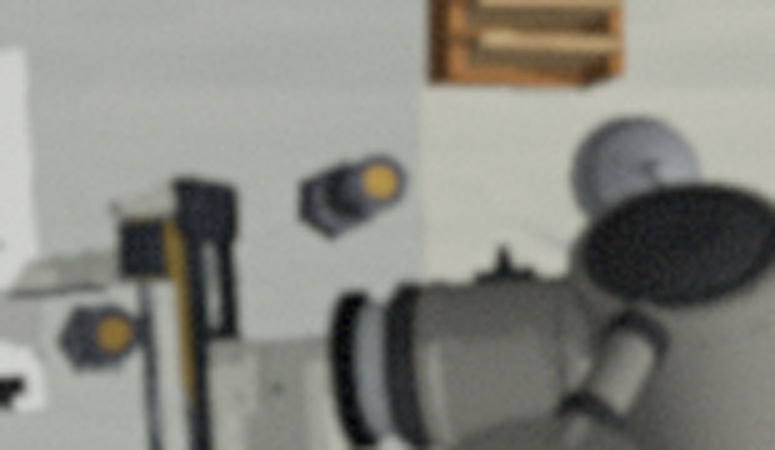

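Both crops show all three torches standing with gold tails. In the side crop they are at A (93,32), B (409,122) and C (436,393). In the top crop they are at A (113,334) and B (380,182), and the arm hides C.

```bash
python3 - <<'E'
from h import *
S=lambda a,b:np.array([a/5+270-.4,b/5+225-.4]);T=lambda a,b:np.array([a/5+300-.4,b/5+170-.4])
for n,s,t in [("A",S(93,32),T(113,334)),("B",S(409,122),T(380,182)),("C",S(436,393),None)]:
    print(n,"side@140",atz("side",s,140).round(1),t is not None and (tri(s,t)[0].round(1),atz("top",t,140).round(1)))
im=cv2.cvtColor(cv2.imread("pics/top0.png"),cv2.COLOR_BGR2HSV)[230:255,395:430]
m=(cv2.inRange(im,(10,90,60),(30,255,255))>0); y,x=np.nonzero(m); print(m.sum(),x.mean()+395,y.mean()+230, atz("top",(x.mean()+395,y.mean()+230),140).round(1))
from kin import *
P=[187.5,495,365,76.5,0,320]
q0=get_obs()["joint_positions"]
for n,(x,y) in {"A":(497,-101),"B":(587,-256),"C":(478,-379)}.items():
  for z in(95,):
    for tau in(0,.25):
        for ph in(30,50,70,90,110):
            f=np.radians(ph); u=np.array([np.cos(f),np.sin(f),0]); zt=np.cos(tau)*u-[0,0,np.sin(tau)]; yt=np.array([np.sin(f),-np.cos(f),0]); xt=np.cross(yt,zt)
            Rt=R.from_matrix(np.c_[xt,yt,zt]); q,e=ik(np.array([x,y,z])+19*zt,Rt,q0,P)
            w=np.array([x,y,z])-301*zt
            print(n,tau,ph,np.round(q,2),round(e,3),w.round())
E
```

```text
A side@140 [497.6 -99.7 140. ] (array([ 496.4, -100. ,  141.2]), array([495.7, -99.7, 140. ]))
B side@140 [ 585.5 -255.   140. ] (array([ 584.3, -255.4,  141.2]), array([ 584. , -255.3,  140. ]))
C side@140 [ 478.  -382.7  140. ] False
35 420.7142857142857 242.85714285714286 [ 477.5 -383.5  140. ]
A 0 30 [-1.04  1.01  2.36  1.58  1.57 -1.8 ] 0.0 [ 236. -251.   95.]
A 0 50 [-1.    0.99  2.07  1.27  1.59 -1.49] 0.0 [ 304. -332.   95.]
A 0 70 [-0.91  1.04  1.77  1.03  1.75 -1.29] 0.0 [ 394. -384.   95.]
A 0 90 [-0.8   1.11  1.48  0.85  1.95 -1.17] 0.0 [ 497. -402.   95.]
A 0 110 [-0.68  1.2   1.2   0.69  2.18 -1.13] 0.0 [ 600. -384.   95.]
A 0.25 30 [-1.01  0.79  2.39  1.62  1.32 -1.61] 0.0 [ 244. -247.  169.]
A 0.25 50 [-0.98  0.82  2.1   1.24  1.39 -1.35] 0.0 [ 310. -324.  169.]
A 0.25 70 [-0.9   0.89  1.81  0.97  1.56 -1.2 ] 0.0 [ 397. -375.  169.]
A 0.25 90 [-0.79  0.98  1.52  0.77  1.78 -1.13] 0.0 [ 497. -393.  169.]
A 0.25 110 [-0.67  1.08  1.25  0.6   2.01 -1.14] 0.0 [ 597. -375.  169.]
B 0 30 [-1.04  1.02  1.86  1.58  1.57 -1.31] 0.0 [ 326. -406.   95.]
B 0 50 [-1.01  1.1   1.53
[... 627 characters left out ...]
.32  1.05  1.7   1.32  1.67 -1.2 ] 0.0 [ 217. -530.   95.]
C 0 50 [-1.25  1.15  1.36  1.11  1.89 -1.01] 0.0 [ 285. -610.   95.]
C 0 70 [-1.16  1.29  0.97  0.99  2.16 -0.87] 0.0 [ 375. -662.   95.]
C 0 90 [-1.05  1.47  0.51  0.97  2.49 -0.71] 0.0 [ 478. -680.   95.]
C 0 110 [-0.99  1.55  0.25  0.93  2.66 -0.68] 0.147 [ 581. -662.   95.]
C 0.25 30 [-1.3   0.91  1.73  1.23  1.47 -1.09] 0.0 [ 225. -525.  169.]
C 0.25 50 [-1.24  1.03  1.39  1.    1.71 -0.96] 0.0 [ 291. -602.  169.]
C 0.25 70 [-1.15  1.16  1.03  0.84  2.   -0.9 ] 0.0 [ 378. -653.  169.]
C 0.25 90 [-1.04  1.33  0.62  0.73  2.33 -0.87] 0.0 [ 478. -671.  169.]
C 0.25 110 [-0.95  1.53  0.13  0.7   2.66 -0.85] 0.042 [ 578. -653.  169.]
```

```bash
cat >> kin.py <<'E'
P=[187.5,495,365,76.5,0,320]
def Rh(phd,tau=0):
    f=np.radians(phd); zt=np.array([np.cos(f)*np.cos(tau),np.sin(f)*np.cos(tau),-np.sin(tau)]); yt=np.array([np.sin(f),-np.cos(f),0])
    return R.from_matrix(np.c_[np.cross(yt,zt),yt,zt])
def path(q,pA,RA,pB,RB,n=10):
    rv=(RA.inv()*RB).as_rotvec()
    for i in range(n+1):
        q,e=ik(pA+(pB-pA)*i/n,RA*R.from_rotvec(rv*i/n),q,P)
        if i%2==0: print(i,np.round(q,2),round(e,3))
    print('angle',np.degrees(np.linalg.norm(rv)).round()); return q
E
python3 - <<'E'
from h import *
from kin import *
print("blue",tri([430,341],[457,218]),[atz("top",u,0).round() for u in([457,218],[470,298])])
o=get_obs(); p0=o["tool_pos"]; R0=E('xyz',o["tcp_rot"]); q=o["joint_positions"]
u=np.array([np.cos(np.radians(20)),np.sin(np.radians(20)),0]); c=np.array([478,-383,95])
pre=c+19*u-115*u
q=path(q,p0,R0,pre+[0,0,150],Rh(20)); q=path(q,pre+[0,0,150],Rh(20),pre,Rh(20),4); q=path(q,pre,Rh(20),c+19*u,Rh(20),4)
q=path(q,c+19*u,Rh(20),c+19*u+[0,0,150],Rh(20),4)
Rd=E('xyz',[np.pi,0,np.pi+.055])
g=dk((-3,-70,180)); q=path(q,c+19*u+[0,0,150],Rh(20),g,Rd); q=path(q,g,Rd,dk((-3,-70,31)),Rd,4)
show(pre+[0,0,150],Rt=Rh(20))
E
```

```text
blue (array([ 573.07659622, -543.80392732,   49.69737299]), np.float64(4.478542319813601)) [array([ 559., -552.,    0.]), array([ 302., -585.,    0.])]
0 [-0.72  0.53  1.53  0.74  1.92 -0.84] 0.0
2 [-0.94  0.53  1.64  0.81  1.87 -0.93] 0.0
4 [-1.14  0.57  1.72  0.89  1.84 -0.99] 0.0
6 [-1.31  0.62  1.77  1.    1.81 -1.02] 0.0
8 [-1.45  0.68  1.81  1.13  1.78 -1.04] 0.0
10 [-1.55  0.74  1.84  1.29  1.74 -1.03] 0.0
angle 78.0
0 [-1.55  0.74  1.84  1.29  1.74 -1.03] 0.0
2 [-1.55  0.88  1.85  1.27  1.7  -1.18] 0.0
4 [-1.55  1.02  1.83  1.25  1.66 -1.3 ] 0.0
angle 0.0
0 [-1.55  1.02  1.83  1.25  1.66 -1.3 ] 0.0
2 [-1.44  1.02  1.85  1.36  1.63 -1.31] 0.0
4 [-1.34  1.02  1.85  1.46  1.6  -1.3 ] 0.0
angle 0.0
0 [-1.34  1.02  1.85  1.46  1.6  -1.3 ] 0.0
2 [-1.34  0.87  1.88  1.47  1.61 -1.18] 0.0
4 [-1.34  0.73  1.87  1.47  1.63 -1.03] 0.0
angle 0.0
0 [-1.34  0.73  1.87  1.47  1.63 -1.03] 0.0
2 [-1.21  0.74  1.69  1.19  1.7  -1.3 ] 0.0
4 [-1.01  0.69  1.54  0.94  1.68 -1.52] 0.0
6 [-0.76  0.59  1.47  0.68  1.57 -1.69] 0.0
8 [-0.45  0.5   1.45  0.38  1.39 -1.76] 0.0
10 [-0.08  0.47  1.47  0.    1.21 -1.71] 0.0
angle 168.0
0 [-0.08  0.47  1.47  0.    1.21 -1.71] 0.0
2 [-0.08  0.53  1.58 -0.    1.03 -1.71] 0.0
4 [-0.08  0.62  1.67 -0.    0.86 -1.71] 0.0
angle 0.0
[[-1.7982, -0.8345, -2.5777], [-0.2001, 0.0646, 0.0486]]
```

>>> send_rows --offset '[[-0.25,-0.12,-0.36],[-0.5,-0.24,-0.72],[-0.65,-0.3,-0.93],[-0.65,-0.3,-0.93]]' --delta_rot '[[0,0,0],[0,0,0],[0,0,0],[0,0,0]]'

```text
time: 11.75
tool_pos: [436.9, -175.5, 276.2]
tcp_rot: [3.141, -1.098, 1.63]
contact_force: [-0.3, 1.3, 0.0]
grip_width: 91.5
finger_force: 0.0
```

>>> send_rows --offset '[[-0.25,-0.12,-0.36],[-0.5,-0.24,-0.72],[-0.65,-0.3,-0.93],[-0.65,-0.3,-0.93],[-0.65,-0.3,-0.93],[-0.65,-0.3,-0.93],[-0.65,-0.3,-0.93],[-0.65,-0.3,-0.93]]' --delta_rot '[[-0.025,0.008,0.006],[-0.05,0.016,0.012],[-0.075,0.024,0.018],[-0.1,0.032,0.024],[-0.125,0.04,0.03],[-0.15,0.048,0.036],[-0.175,0.056,0.042],[-0.2,0.065,0.049]]'

```text
time: 12.75
tool_pos: [409.5, -310.1, 258.2]
tcp_rot: [-1.645, -1.564, -1.153]
contact_force: [-0.0, 0.1, -0.9]
grip_width: 91.7
finger_force: 0.0
```

```bash
cat >> h.py <<'E'
def st():
    o=get_obs(); print(round(o["time"],2),np.round(o["joint_positions"],3).tolist(),np.round(o["tool_pos"],1),np.round(o["tcp_rot"],3),np.round(o["grip_width"],1))
E
python3 - <<'E'
from h import *
from kin import *
st()
u=np.array([np.cos(np.radians(20)),np.sin(np.radians(20)),0]); c=np.array([478,-383,95])
pre=c+19*u-115*u
show(pre+[0,0,100],Rt=Rh(20)); show(pre,Rt=Rh(20))
E
```

```text
12.75 [-1.491, 0.659, 2.056, 1.33, 1.678, -1.151] [ 409.5 -310.1  258.2] [-1.645 -1.564 -1.153] 91.7
[[-0.5218, 0.772, -0.467], [0.0009, 0.0001, -0.001]]
[[-1.3551, 0.7773, -0.4666], [0.0009, 0.0001, -0.001]]
```

>>> send_rows --offset '[[-0.1,0.4,-0.24],[-0.4,0.77,-0.467],[-0.8,0.777,-0.467],[-1,0.777,-0.467],[-1,0.777,-0.467]]' --delta_rot '[[0.001,0,-0.001],[0.001,0,-0.001],[0.001,0,-0.001],[0.001,0,-0.001],[0.001,0,-0.001]]'

```text
time: 13.38
tool_pos: [388.7, -415.8, 136.4]
tcp_rot: [-1.59, -1.568, -1.195]
contact_force: [0.3, -0.6, -0.0]
grip_width: 92.0
finger_force: 0.0
```

```bash
python3 - <<'E'
from h import *
from kin import *
st()
u=np.array([np.cos(np.radians(20)),np.sin(np.radians(20)),0]); c=np.array([478,-383,95])
show(c+19*u-115*u,Rt=Rh(20)); show(c+19*u,Rt=Rh(20))
o=get_obs(); print(fk(o["joint_positions"],P)[0])
E
```

```text
13.38 [-1.544, 0.983, 1.752, 1.267, 1.699, -1.181] [ 388.7 -415.8  136.4] [-1.59  -1.568 -1.195] 92.0
[[-0.3446, -0.0013, -0.0074], [-0.0011, 0.0, -0.0004]]
[[-0.3446, 0.0051, 0.9509], [-0.0011, 0.0, -0.0004]]
[ 391.35390618 -442.69947245  126.54706847]
```

>>> send_rows --offset '[[-0.3,0,0],[-0.345,0,0.1],[-0.345,0.003,0.45],[-0.345,0.005,0.75],[-0.345,0.005,0.95],[-0.345,0.005,0.95],[-0.345,0.005,0.95]]' --delta_rot '[[-0.001,0,0],[-0.001,0,0],[-0.001,0,0],[-0.001,0,0],[-0.001,0,0],[-0.001,0,0],[-0.001,0,0]]'

```text
time: 14.25
tool_pos: [495.1, -377.8, 96.7]
tcp_rot: [1.486, -1.57, 2.004]
contact_force: [-0.1, -0.4, 0.2]
grip_width: 91.9
finger_force: 0.0
```

>>> send_rows --offset '[[0,0,0],[0,0,0],[0,0,0],[0,0,0],[0,0,0],[0,0,0],[0,0,0],[0,0,0]]' --delta_rot '[[0,0,0],[0,0,0],[0,0,0],[0,0,0],[0,0,0],[0,0,0],[0,0,0],[0,0,0]]' --grip 0

```text
time: 15.25
tool_pos: [495.0, -377.6, 95.3]
tcp_rot: [-1.87, -1.57, -0.924]
contact_force: [0.3, 0.2, 0.1]
grip_width: 33.3
finger_force: 30.0
```

```bash
python3 - <<'E'
from h import *
st(); print(get_obs()["finger_force"])
E
```

```text
15.25 [-1.334, 1.061, 1.757, 1.465, 1.606, -1.248] [ 495.  -377.6   95.3] [-1.87  -1.57  -0.924] 33.3
29.972412586212158
```

>>> send_rows --offset '[[0.15,0,0],[0.4,0,0],[0.7,0,0],[1,0,0],[1,0,0]]' --delta_rot '[[0,0,0],[0,0,0],[0,0,0],[0,0,0],[0,0,0]]'

```text
time: 15.88
tool_pos: [495.1, -378.0, 218.4]
tcp_rot: [1.667, -1.566, 1.823]
contact_force: [-0.3, 0.1, -1.4]
grip_width: 33.3
finger_force: 30.0
```

```bash
cat >> kin.py <<'E'
DATA+=[([-1.491,.659,2.056,1.33,1.678,-1.151],[409.5,-310.1,258.2],0),([-1.544,.983,1.752,1.267,1.699,-1.181],[388.7,-415.8,136.4],0),([-1.334,1.061,1.757,1.465,1.606,-1.248],[495,-377.6,95.3],0)]
P=fit().x
E
python3 - <<'E'
from h import *
from kin import *
print(P.round(1),fit().fun.round(1))
st(); print(get_obs()["finger_force"])
o=get_obs(); p0=o["tool_pos"]; R0=E('xyz',o["tcp_rot"]); q=o["joint_positions"]
Rd=E('xyz',[np.pi,0,np.pi+.055])
q=path(q,p0,R0,dk((-3,-70,200)),Rd)
show(dk((-3,-70,200)),Rt=Rd)
E
```

```text
[228.  457.9 375.3  76.1  -1.1 320. ] [ -2.2  -6.6   3.4   3.7  -1.3   0.7   1.7  -1.9   0.8  -6.2   5.6   5.2
   2.2  -9.5 -10.5   1.2   1.    0.4   1.2   1.1  -0.1]
15.88 [-1.334, 0.815, 1.8, 1.475, 1.626, -1.052] [ 495.1 -378.   218.4] [ 1.667 -1.566  1.823] 33.3
29.971346855163574
0 [-1.34  0.81  1.81  1.47  1.63 -1.05] 0.0
2 [-1.21  0.81  1.63  1.19  1.7  -1.31] 0.0
4 [-1.01  0.73  1.5   0.94  1.68 -1.52] 0.0
6 [-0.76  0.62  1.43  0.68  1.57 -1.68] 0.0
8 [-0.44  0.51  1.42  0.38  1.41 -1.75] 0.0
10 [-0.08  0.47  1.42  0.    1.26 -1.7 ] 0.0
angle 168.0
[[-0.1378, -3.001, 1.7315], [0.3282, -0.0476, -0.3281]]
```

>>> send_rows --offset '[[0.2,-0.1,0.06],[0.4,-0.2,0.12],[0.6,-0.3,0.18],[0.6,-0.45,0.26],[0.6,-0.6,0.35],[0.6,-0.75,0.43],[0.6,-0.9,0.51],[0.6,-1,0.57]]' --delta_rot '[[0.0205,-0.003,-0.0205],[0.041,-0.006,-0.041],[0.0615,-0.009,-0.0615],[0.082,-0.012,-0.082],[0.1025,-0.015,-0.1025],[0.123,-0.018,-0.123],[0.1435,-0.021,-0.1435],[0.164,-0.0238,-0.164]]'

```text
time: 16.88
tool_pos: [518.2, -241.1, 286.3]
tcp_rot: [2.282, -0.58, 2.342]
contact_force: [0.4, -0.1, -2.2]
grip_width: 33.2
finger_force: 30.0
```

```bash
python3 - <<'E'
from h import *
from kin import *
st(); print(get_obs()["finger_force"])
Rd=E('xyz',[np.pi,0,np.pi+.055])
show(dk((-3,-70,200)),Rt=Rd)
E
```

```text
16.88 [-0.976, 0.638, 1.271, 0.791, 1.851, -1.5] [ 518.2 -241.1  286.3] [ 2.282 -0.58   2.342] 33.2
29.969542622566223
[[0.7282, 0.2124, 2.2946], [0.1643, -0.0247, -0.1637]]
```

>>> send_rows --offset '[[0.04,0.01,0.12],[0.08,0.02,0.25],[0.12,0.03,0.37],[0.16,0.04,0.5],[0.2,0.05,0.62],[0.24,0.07,0.75],[0.28,0.08,0.87],[0.32,0.09,1]]' --delta_rot '[[0.0205,-0.003,-0.0205],[0.041,-0.006,-0.041],[0.0615,-0.009,-0.0615],[0.082,-0.012,-0.082],[0.1025,-0.015,-0.1025],[0.123,-0.018,-0.123],[0.1435,-0.021,-0.1435],[0.164,-0.0245,-0.164]]'

```text
time: 17.88
tool_pos: [539.9, -122.2, 249.1]
tcp_rot: [3.14, 0.001, -3.085]
contact_force: [-0.2, 0.9, -2.1]
grip_width: 33.4
finger_force: 30.0
```

```bash
python3 - <<'E'
from h import *
from kin import *
st(); print(get_obs()["finger_force"])
Rd=E('xyz',[np.pi,0,np.pi+.055])
show(dk((-3,-70,130)),Rt=Rd)
E
```

```text
17.88 [-0.362, 0.379, 1.406, 0.001, 1.357, -1.99] [ 539.9 -122.2  249.1] [ 3.140e+00  1.000e-03 -3.085e+00] 33.4
29.96788501739502
[[-0.3034, 1.2631, 0.9941], [0.0002, 0.0001, 0.0003]]
```

>>> send_rows --offset '[[-0.1,0.45,0.3],[-0.2,0.9,0.5],[-0.3,1,0.8],[-0.3,1,0.99],[-0.3,1,0.99]]' --delta_rot '[[0,0,0],[0,0,0],[0,0,0],[0,0,0],[0,0,0]]'

```text
time: 18.5
tool_pos: [568.0, -0.1, 129.1]
tcp_rot: [3.136, -0.005, -3.089]
contact_force: [0.1, 0.0, -2.1]
grip_width: 33.5
finger_force: 30.0
```

```bash
python3 - <<'E'
from h import *
from kin import *
im=optics.capture("side"); cv2.imwrite("pics/s2.png",cv2.resize(cv2.cvtColor(im,cv2.COLOR_RGB2BGR)[120:290,180:400],None,fx=3.5,fy=3.5,interpolation=cv2.INTER_CUBIC))
st(); print(get_obs()["finger_force"])
Rd=E('xyz',[np.pi,0,np.pi+.055])
show(dk((-3,-70,33)),Rt=Rd)
E
```

```text
18.55 [-0.138, 0.513, 1.533, 0.005, 1.098, -1.763] [ 5.691e+02 -5.000e-01  1.308e+02] [ 3.137e+00 -2.000e-03 -3.089e+00] 32.7
29.96817022562027
[[-0.003, 0.2619, 0.8165], [0.0008, -0.0003, -0.0005]]
```

View pics/s2.png

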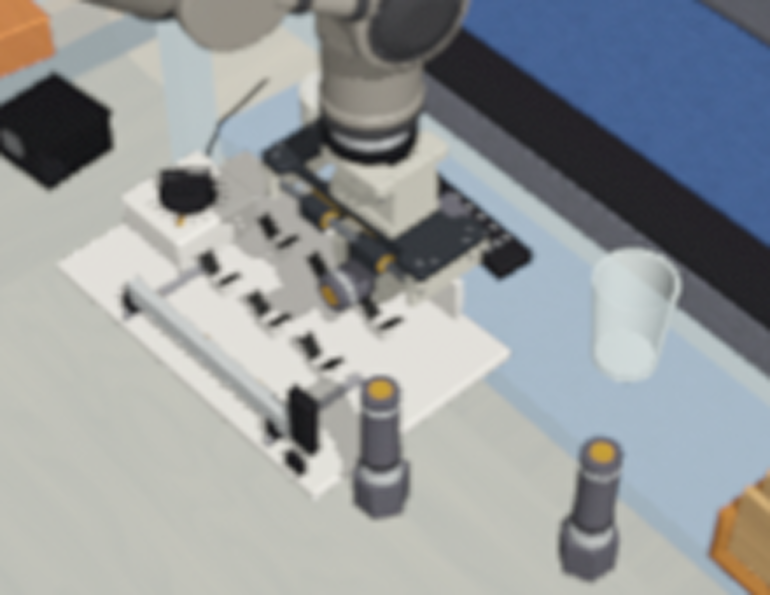

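The torch is held level with its gold tail towards the bar (crop pixel (330,292)), and the bar is drawn back. The other two torches are undisturbed.

>>> send_rows --offset '[[0,0.262,0.1],[0,0.262,0.35],[0,0.262,0.6],[0,0.262,0.72],[0,0.262,0.8],[0,0.262,0.82],[0,0.262,0.82]]' --delta_rot '[[0,0,0],[0,0,0],[0,0,0],[0,0,0],[0,0,0],[0,0,0],[0,0,0]]'

```text
time: 19.42
tool_pos: [569.1, 31.1, 34.4]
tcp_rot: [3.137, 0.003, -3.09]
contact_force: [0.4, 0.6, -1.8]
grip_width: 33.6
finger_force: 30.0
```

```bash
python3 - <<'E'
from h import *
from kin import *
st(); print(get_obs()["contact_force"])
show(dk((-3,-70,31)),Rt=E('xyz',[np.pi,0,np.pi+.055]))
E
```

```text
19.43 [-0.082, 0.636, 1.625, 0.006, 0.878, -1.709] [569.1  31.1  34.4] [ 3.137e+00  3.000e-03 -3.090e+00] 33.6
[ 0.40246497  0.62351655 -1.80700382]
[[0.0122, 0.0028, 0.0283], [0.0007, 0.0005, -0.0005]]
```

>>> send_rows --offset '[[0.01,0.003,0.015],[0.012,0.003,0.028],[0.012,0.003,0.028]]' --delta_rot '[[0,0,0],[0,0,0],[0,0,0]]'

```text
time: 19.8
tool_pos: [568.8, 32.0, 32.6]
tcp_rot: [3.137, 0.007, -3.09]
contact_force: [-0.9, 2.9, 10.3]
grip_width: 33.2
finger_force: 30.0
```

>>> send_rows --offset '[[0,0,0],[0,0,0],[0,0,0],[0,0,0]]' --delta_rot '[[0,0,0],[0,0,0],[0,0,0],[0,0,0]]' --grip 0.52

```text
time: 20.3
tool_pos: [567.1, 31.4, 30.1]
tcp_rot: [3.137, 0.001, -3.09]
contact_force: [-0.5, 0.2, 0.2]
grip_width: 47.8
finger_force: 0.0
```

>>> send_rows --offset '[[0,0,-0.1],[0,0,-0.3],[0,0,-0.7],[0,0,-1],[0,0,-1]]' --delta_rot '[[0,0,0],[0,0,0],[0,0,0],[0,0,0],[0,0,0]]'

```text
time: 20.92
tool_pos: [568.9, 30.8, 154.3]
tcp_rot: [3.138, 0.009, -3.09]
contact_force: [-0.2, -0.4, 0.4]
grip_width: 47.6
finger_force: 0.0
```

```bash
python3 - <<'E'
from h import *
from kin import *
st()
b=np.array([584.5,-255.3,95]); ph=40
u=np.array([np.cos(np.radians(ph)),np.sin(np.radians(ph)),0]); pre=b+19*u-115*u
o=get_obs(); p0=o["tool_pos"]; R0=E('xyz',o["tcp_rot"]); q=o["joint_positions"]
pp=pre+[0,0,150]; print(pp)
q=path(q,p0,R0,pp,Rh(ph)); q=path(q,pp,Rh(ph),pre,Rh(ph),4); q=path(q,pre,Rh(ph),b+19*u,Rh(ph),4)
show(pp,Rt=Rh(ph))
E
```

```text
20.93 [-0.083, 0.483, 1.513, 0.005, 1.137, -1.708] [568.9  30.8 154.3] [ 3.138  0.009 -3.09 ] 47.6
[ 510.95973346 -317.00761053  245.        ]
0 [-0.08  0.5   1.5   0.    1.14 -1.71] 0.0
2 [-0.39  0.57  1.39  0.33  1.4  -1.74] 0.0
4 [-0.67  0.68  1.33  0.59  1.64 -1.63] 0.0
6 [-0.89  0.79  1.33  0.82  1.79 -1.43] 0.0
8 [-1.08  0.85  1.43  1.06  1.84 -1.18] 0.0
10 [-1.23  0.84  1.6   1.29  1.8  -0.91] 0.0
angle 154.0
0 [-1.23  0.84  1.6   1.29  1.8  -0.91] 0.0
2 [-1.23  0.97  1.59  1.27  1.76 -1.03] 0.0
4 [-1.23  1.12  1.55  1.25  1.73 -1.12] 0.0
angle 0.0
0 [-1.23  1.12  1.55  1.25  1.73 -1.12] 0.0
2 [-1.14  1.11  1.59  1.33  1.68 -1.14] 0.0
4 [-1.04  1.1   1.6   1.42  1.64 -1.14] 0.0
angle 0.0
[[0.6254, -2.8666, -0.7713], [-0.2929, 0.0985, 0.2959]]
```

>>> send_rows --offset '[[0,-0.1,-0.4],[0,-0.3,-0.8],[0.1,-0.7,-1],[0.2,-1,-1]]' --delta_rot '[[0,0,0],[0,0,0],[0,0,0],[0,0,0]]' --grip 1

```text
time: 21.42
tool_pos: [549.3, -92.3, 271.5]
tcp_rot: [3.139, 0.005, -3.09]
contact_force: [0.4, -0.7, -0.9]
grip_width: 82.9
finger_force: 0.0
```

>>> send_rows --offset '[[0.02,-0.12,0],[0.05,-0.25,0],[0.07,-0.37,0],[0.1,-0.5,0],[0.12,-0.62,0],[0.15,-0.75,0],[0.18,-0.87,0],[0.2,-1,0]]' --delta_rot '[[-0.02,0.006,0.02],[-0.04,0.013,0.04],[-0.06,0.02,0.06],[-0.08,0.026,0.08],[-0.1,0.033,0.1],[-0.12,0.04,0.12],[-0.14,0.046,0.14],[-0.16,0.053,0.16]]'

```text
time: 22.42
tool_pos: [531.1, -212.5, 268.5]
tcp_rot: [2.336, -0.712, 2.397]
contact_force: [0.2, -0.1, 0.3]
grip_width: 91.6
finger_force: 0.0
```

```bash
python3 - <<'E'
from h import *
from kin import *
st()
b=np.array([584.5,-255.3,95]); ph=40
u=np.array([np.cos(np.radians(ph)),np.sin(np.radians(ph)),0]); pre=b+19*u-115*u
show(pre+[0,0,140],Rt=Rh(ph))
E
```

```text
22.43 [-0.895, 0.716, 1.193, 0.76, 1.93, -1.398] [ 531.1 -212.5  268.5] [ 2.336 -0.712  2.397] 91.6
[[-0.5357, -0.455, -0.6089], [-0.1332, 0.0442, 0.1339]]
```

>>> send_rows --offset '[[-0.07,-0.06,-0.08],[-0.15,-0.13,-0.18],[-0.23,-0.2,-0.27],[-0.31,-0.26,-0.35],[-0.39,-0.33,-0.44],[-0.47,-0.4,-0.53],[-0.535,-0.455,-0.61],[-0.535,-0.455,-0.61]]' --delta_rot '[[-0.019,0.006,0.019],[-0.038,0.013,0.038],[-0.057,0.019,0.057],[-0.076,0.025,0.076],[-0.095,0.031,0.095],[-0.114,0.038,0.114],[-0.133,0.044,0.134],[-0.133,0.044,0.134]]'

```text
time: 23.42
tool_pos: [510.7, -316.7, 235.1]
tcp_rot: [2.306, -1.568, 1.538]
contact_force: [1.1, 0.8, 0.6]
grip_width: 91.7
finger_force: 0.0
```

```bash
python3 - <<'E'
from h import *
from kin import *
st()
ts=[]
for n in("side","top"): 
    im=optics.capture(n); cv2.imwrite(f"pics/{n}3.png",cv2.cvtColor(im,cv2.COLOR_RGB2BGR))
    hv=cv2.cvtColor(im,cv2.COLOR_RGB2HSV); m=cv2.inRange(hv,(12,110,80),(30,255,255))
    k,l,s,c=cv2.connectedComponentsWithStats(m)
    for i in range(1,k):
        if 12<s[i,4]<120: print(n,c[i].round(1),s[i,4],atz(n,c[i],140).round(1),"z50",atz(n,c[i],50).round(1))
b=np.array([584.5,-255.3,95]); ph=40
u=np.array([np.cos(np.radians(ph)),np.sin(np.radians(ph)),0]); pre=b+19*u-115*u
show(pre+[0,0,20],Rt=Rh(ph));show(b+19*u,Rt=Rh(ph))
E
```

```text
23.43 [-1.227, 0.843, 1.615, 1.287, 1.793, -0.922] [ 510.7 -316.7  235.1] [ 2.306 -1.568  1.538] 91.7
side [288.9 231.3] 21 [ 498.5 -101.7  140. ] z50 [547.  -43.3  50. ]
side [351.5 248.8] 29 [ 586.3 -254.5  140. ] z50 [ 642.6 -209.6   50. ]
side [365.2 285. ] 74 [ 531.6 -358.7  140. ] z50 [ 583.1 -323.1   50. ]
side [530.8 418. ] 20 [ 557.9 -847.1  140. ] z50 [ 611.7 -854.7   50. ]
top [27.4 81.7] 14 [956.1 778.3 140. ] z50 [994.2 838.7  50. ]
top [420.6 157.5] 28 [ 727.2 -390.1  140. ] z50 [ 747.3 -421.7   50. ]
top [420.4 165.6] 25 [ 703.  -388.7  140. ] z50 [ 721.2 -420.2   50. ]
top [ 26.1 167.6] 17 [695.7 766.9 140. ] z50 [713.3 826.4  50. ]
top [ 24.6 178.9] 49 [662.5 769.5 140. ] z50 [677.5 829.2  50. ]
top [421.8 181.8] 15 [ 655.2 -391.6  140. ] z50 [ 669.6 -423.3   50. ]
top [554.8 209.2] 67 [ 575.3 -777.   140. ] z50 [ 583.4 -839.1   50. ]
top [375.6 206. ] 25 [ 584.1 -255.3  140. ] z50 [ 593.  -276.3   50. ]
top [556.8 227.8] 40 [ 521.2 -779.8  140. ] z50 [ 525.1 -842.1   50. ]
top [322.4 236.4] 27 [ 495.8 -100.3  140. ] z50 [ 497.7 -109.1   50. ]
top [467.2 268.5] 19 [ 404.2 -515.   140. ] z50 [ 398.9 -556.5   50. ]
top [ 19.8 299.2] 28 [315.7 763.8 140. ] z50 [303.4 823.   50. ]
[[-1.0109, -0.0091, -0.0038], [-0.0011, 0.0005, 0.0013]]
[[-1.1743, -0.0036, 0.9551], [-0.0011, 0.0005, 0.0013]]
```

>>> send_rows --offset '[[-0.3,0,0],[-0.7,0,0],[-1,-0.005,0],[-1,-0.005,0.05]]' --delta_rot '[[-0.001,0,0.001],[-0.001,0,0.001],[-0.001,0,0.001],[-0.001,0,0.001]]'

```text
time: 24.02
tool_pos: [516.5, -312.3, 114.7]
tcp_rot: [-2.452, -1.568, 0.009]
contact_force: [0.3, -0.3, 0.6]
grip_width: 91.9
finger_force: 0.0
```

```bash
python3 - <<'E'
from h import *
from kin import *
st()
b=np.array([584.5,-255.3,95]); ph=40
u=np.array([np.cos(np.radians(ph)),np.sin(np.radians(ph)),0])
show(b+19*u,Rt=Rh(ph))
E
```

```text
24.02 [-1.216, 1.057, 1.591, 1.264, 1.729, -1.1] [ 516.5 -312.3  114.7] [-2.452 -1.568  0.009] 91.9
[[-0.1618, 0.0018, 0.8984], [-0.0002, 0.0004, -0.0003]]
```

>>> send_rows --offset '[[-0.16,0,0.2],[-0.16,0,0.5],[-0.16,0.002,0.8],[-0.16,0.002,0.9],[-0.16,0.002,0.9]]' --delta_rot '[[0,0,0],[0,0,0],[0,0,0],[0,0,0],[0,0,0]]'

```text
time: 24.65
tool_pos: [599.5, -243.2, 98.2]
tcp_rot: [2.478, -1.567, 1.362]
contact_force: [-0.3, -0.4, 0.0]
grip_width: 92.1
finger_force: 0.0
```

>>> send_rows --offset '[[0,0,0],[0,0,0],[0,0,0],[0,0,0],[0,0,0],[0,0,0],[0,0,0],[0,0,0]]' --delta_rot '[[0,0,0],[0,0,0],[0,0,0],[0,0,0],[0,0,0],[0,0,0],[0,0,0],[0,0,0]]' --grip 0

```text
time: 25.65
tool_pos: [598.9, -243.7, 96.7]
tcp_rot: [-2.796, -1.568, 0.351]
contact_force: [-0.5, -0.8, -0.1]
grip_width: 33.3
finger_force: 30.0
```

>>> send_rows --offset '[[0.15,0,0],[0.4,0,0],[0.7,0,0],[1,0,0],[1,0,0]]' --delta_rot '[[0,0,0],[0,0,0],[0,0,0],[0,0,0],[0,0,0]]'

```text
time: 26.28
tool_pos: [599.4, -243.9, 220.1]
tcp_rot: [2.142, -1.565, 1.696]
contact_force: [-0.2, 0.9, -2.7]
grip_width: 33.5
finger_force: 30.0
```

```bash
python3 - <<'E'
from h import *
from kin import *
st()
o=get_obs(); p0=o["tool_pos"]; R0=E('xyz',o["tcp_rot"]); q=o["joint_positions"]
Rd=E('xyz',[np.pi,0,np.pi+.055])
q=path(q,p0,R0,dk((-3,0,200)),Rd)
show(dk((-3,0,200)),Rt=Rd)
E
```

```text
26.27 [-1.034, 0.853, 1.66, 1.439, 1.662, -0.954] [ 599.4 -243.9  220.1] [ 2.142 -1.565  1.696] 33.5
0 [-1.04  0.86  1.65  1.44  1.66 -0.96] 0.0
2 [-0.92  0.84  1.47  1.16  1.72 -1.16] 0.0
4 [-0.76  0.77  1.36  0.9   1.7  -1.36] 0.0
6 [-0.54  0.66  1.32  0.64  1.6  -1.51] 0.0
8 [-0.27  0.55  1.34  0.35  1.44 -1.6 ] 0.0
10 [ 0.05  0.48  1.4   0.    1.26 -1.58] 0.0
angle 154.0
[[-0.1504, -2.3964, 1.6193], [0.2943, -0.097, -0.2948]]
```

>>> send_rows --offset '[[0.2,-0.1,0.06],[0.4,-0.2,0.13],[0.6,-0.3,0.2],[0.6,-0.45,0.3],[0.6,-0.6,0.4],[0.6,-0.75,0.5],[0.6,-0.9,0.6],[0.6,-1,0.67]]' --delta_rot '[[0.02,-0.0066,-0.02],[0.04,-0.013,-0.04],[0.06,-0.02,-0.06],[0.08,-0.0264,-0.08],[0.1,-0.033,-0.1],[0.12,-0.0395,-0.12],[0.14,-0.046,-0.14],[0.16,-0.0527,-0.16]]'

```text
time: 27.28
tool_pos: [583.6, -99.4, 287.7]
tcp_rot: [2.447, -0.562, 2.503]
contact_force: [0.5, -0.2, -2.0]
grip_width: 33.2
finger_force: 30.0
```

```bash
python3 - <<'E'
from h import *
from kin import *
st(); print(get_obs()["finger_force"])
show(dk((-3,0,180)),Rt=E('xyz',[np.pi,0,np.pi+.055]))
E
```

```text
27.27 [-0.657, 0.633, 1.181, 0.712, 1.825, -1.376] [583.6 -99.4 287.7] [ 2.447 -0.562  2.503] 33.2
29.972772002220154
[[0.4777, 0.0852, 1.8417], [0.1343, -0.0454, -0.1342]]
```

>>> send_rows --offset '[[0.03,0.01,0.14],[0.06,0.01,0.28],[0.1,0.02,0.42],[0.14,0.02,0.57],[0.17,0.03,0.7],[0.2,0.04,0.85],[0.24,0.04,1],[0.24,0.04,1]]' --delta_rot '[[0.019,-0.0065,-0.019],[0.038,-0.013,-0.038],[0.057,-0.0195,-0.057],[0.076,-0.026,-0.076],[0.095,-0.0325,-0.095],[0.114,-0.039,-0.114],[0.134,-0.0454,-0.134],[0.134,-0.0454,-0.134]]'

```text
time: 28.28
tool_pos: [573.1, 10.9, 227.8]
tcp_rot: [3.136, -0.003, -3.087]
contact_force: [-0.8, 0.3, -1.7]
grip_width: 33.4
finger_force: 30.0
```

```bash
python3 - <<'E'
from h import *
from kin import *
st(); print(get_obs()["finger_force"])
show(dk((-3,0,120)),Rt=E('xyz',[np.pi,0,np.pi+.055]))
E
```

```text
28.27 [-0.117, 0.432, 1.383, 0.005, 1.331, -1.744] [573.1  10.9 227.8] [ 3.136e+00 -3.000e-03 -3.087e+00] 33.4
29.971084892749786
[[0.0338, 0.7514, 0.9022], [0.0009, -0.0004, -0.0001]]
```

>>> send_rows --offset '[[0,0.35,0.1],[0.034,0.7,0.35],[0.034,0.75,0.7],[0.034,0.75,0.9],[0.034,0.75,0.9],[0.034,0.75,0.9]]' --delta_rot '[[0,0,0],[0.001,0,0],[0.001,0,0],[0.001,0,0],[0.001,0,0],[0.001,0,0]]'

```text
time: 29.02
tool_pos: [567.2, 97.1, 122.1]
tcp_rot: [-3.14, 0.001, -3.094]
contact_force: [-0.2, 0.4, -1.1]
grip_width: 33.2
finger_force: 30.0
```

```bash
python3 - <<'E'
from h import *
from kin import *
st(); print(get_obs()["finger_force"])
show(dk((-3,0,31)),Rt=E('xyz',[np.pi,0,np.pi+.055]))
E
```

```text
29.02 [0.037, 0.531, 1.528, -0.001, 1.081, -1.58] [567.2  97.1 122.1] [-3.140e+00  1.000e-03 -3.094e+00] 33.2
29.971835017204285
[[0.0275, 0.0365, 0.7589], [-0.0002, 0.0002, -0.0013]]
```

>>> send_rows --offset '[[0.02,0.03,0.3],[0.02,0.03,0.55],[0.02,0.03,0.68],[0.02,0.03,0.74],[0.02,0.03,0.74]]' --delta_rot '[[0,0,-0.001],[0,0,-0.001],[0,0,-0.001],[0,0,-0.001],[0,0,-0.001]]'

```text
time: 29.65
tool_pos: [564.7, 101.6, 33.8]
tcp_rot: [-3.141, 0.002, -3.087]
contact_force: [-1.4, 2.6, 0.3]
grip_width: 33.2
finger_force: 30.0
```

```bash
python3 - <<'E'
from h import *
from kin import *
st(); print(get_obs()["contact_force"])
show(dk((-3,0,31)),Rt=E('xyz',[np.pi,0,np.pi+.055]))
E
```

```text
29.65 [0.045, 0.643, 1.613, -0.001, 0.883, -1.58] [564.7 101.6  33.8] [-3.141e+00  2.000e-03 -3.087e+00] 33.2
[-1.40786655  2.63077     0.29851178]
[[0.0073, -0.0027, 0.0231], [-0.0001, 0.0004, -0.0]]
```

>>> send_rows --offset '[[0.005,0,0.012],[0.005,0,0.023],[0.005,0,0.023]]' --delta_rot '[[0,0,0],[0,0,0],[0,0,0]]'

```text
time: 30.02
tool_pos: [564.8, 102.1, 32.8]
tcp_rot: [-3.141, 0.005, -3.087]
contact_force: [-4.3, 4.5, 14.6]
grip_width: 33.8
finger_force: 30.0
```

>>> send_rows --offset '[[0,0,0],[0,0,0],[0,0,0],[0,0,0]]' --delta_rot '[[0,0,0],[0,0,0],[0,0,0],[0,0,0]]' --grip 0.52

```text
time: 30.52
tool_pos: [563.3, 101.0, 29.5]
tcp_rot: [-3.14, 0.0, -3.087]
contact_force: [-0.4, -0.2, 0.6]
grip_width: 47.7
finger_force: 0.0
```

>>> send_rows --offset '[[0,0,-0.1],[0,0,-0.3],[0,0,-0.7],[0,0,-1],[0,0,-1]]' --delta_rot '[[0,0,0],[0,0,0],[0,0,0],[0,0,0],[0,0,0]]'

```text
time: 31.15
tool_pos: [565.1, 101.4, 153.7]
tcp_rot: [-3.14, 0.008, -3.086]
contact_force: [-0.7, 0.4, -0.4]
grip_width: 48.1
finger_force: 0.0
```

```bash
python3 - <<'E'
from h import *
from kin import *
st()
a=np.array([496.5,-100,97]); ph=70
u=np.array([np.cos(np.radians(ph)),np.sin(np.radians(ph)),0]); pre=a+19*u-115*u
o=get_obs(); p0=o["tool_pos"]; R0=E('xyz',o["tcp_rot"]); q=o["joint_positions"]
pp=pre+[0,0,170]; print(pp)
q=path(q,p0,R0,pp,Rh(ph)); q=path(q,pp,Rh(ph),pre,Rh(ph),4); q=path(q,pre,Rh(ph),a+19*u,Rh(ph),4)
show(pp,Rt=Rh(ph))
E
```

```text
31.15 [0.045, 0.492, 1.499, -0.002, 1.143, -1.58] [565.1 101.4 153.7] [-3.14   0.008 -3.086] 48.1
[ 463.66606624 -190.2104916   267.        ]
0 [ 0.05  0.51  1.48 -0.    1.14 -1.58] 0.0
2 [-0.22  0.56  1.39  0.27  1.43 -1.61] 0.0
4 [-0.47  0.65  1.33  0.48  1.69 -1.54] 0.0
6 [-0.69  0.74  1.33  0.66  1.89 -1.39] 0.0
8 [-0.88  0.81  1.4   0.84  2.01 -1.18] 0.0
10 [-1.07  0.83  1.53  1.01  2.05 -0.94] 0.0
angle 134.0
0 [-1.07  0.83  1.53  1.01  2.05 -0.94] 0.0
2 [-1.07  0.98  1.53  0.95  1.97 -1.07] 0.0
4 [-1.07  1.13  1.49  0.92  1.91 -1.16] 0.0
angle 0.0
0 [-1.07  1.13  1.49  0.92  1.91 -1.16] 0.0
2 [-0.99  1.1   1.59  0.97  1.83 -1.2 ] 0.0
4 [-0.91  1.08  1.68  1.04  1.77 -1.24] 0.0
angle 0.0
[[0.971, -2.3815, -0.9483], [-0.2382, 0.1585, 0.2398]]
```

>>> send_rows --offset '[[0,-0.1,-0.4],[0.1,-0.3,-0.8],[0.2,-0.6,-1],[0.3,-0.9,-1]]' --delta_rot '[[0,0,0],[0,0,0],[0,0,0],[0,0,0]]' --grip 1

```text
time: 31.65
tool_pos: [533.4, -9.3, 271.6]
tcp_rot: [-3.139, 0.004, -3.086]
contact_force: [0.9, -0.0, -1.0]
grip_width: 83.2
finger_force: 0.0
```

>>> send_rows --offset '[[0.04,-0.1,0],[0.08,-0.2,0],[0.12,-0.3,0],[0.16,-0.4,0],[0.2,-0.5,0],[0.24,-0.6,0],[0.28,-0.7,0],[0.33,-0.75,0]]' --delta_rot '[[-0.0185,0.0123,0.0185],[-0.037,0.0246,0.037],[-0.0555,0.037,0.0555],[-0.074,0.049,0.074],[-0.0925,0.0615,0.0925],[-0.111,0.074,0.111],[-0.1295,0.086,0.1295],[-0.148,0.0985,0.148]]'

```text
time: 32.65
tool_pos: [498.5, -101.2, 269.2]
tcp_rot: [2.451, -0.906, 2.503]
contact_force: [-0.4, -0.1, 0.3]
grip_width: 92.1
finger_force: 0.0
```

```bash
python3 - <<'E'
from h import *
from kin import *
st()
a=np.array([496.5,-100,97]); ph=70
u=np.array([np.cos(np.radians(ph)),np.sin(np.radians(ph)),0]); pre=a+19*u-115*u
show(pre+[0,0,140],Rt=Rh(ph))
E
```

```text
32.65 [-0.736, 0.684, 1.299, 0.686, 2.003, -1.313] [ 498.5 -101.2  269.2] [ 2.451 -0.906  2.503] 92.1
[[-0.3403, -0.5931, -0.4887], [-0.0904, 0.0593, 0.0895]]
```

>>> send_rows --offset '[[-0.06,-0.12,-0.1],[-0.12,-0.24,-0.2],[-0.2,-0.36,-0.3],[-0.27,-0.48,-0.4],[-0.34,-0.59,-0.49],[-0.34,-0.59,-0.49]]' --delta_rot '[[-0.018,0.012,0.018],[-0.036,0.024,0.036],[-0.054,0.036,0.054],[-0.072,0.048,0.072],[-0.09,0.059,0.0895],[-0.09,0.059,0.0895]]'

```text
time: 33.4
tool_pos: [463.5, -190.6, 236.8]
tcp_rot: [2.737, -1.569, 1.63]
contact_force: [0.3, -0.9, -0.5]
grip_width: 91.9
finger_force: 0.0
```

```bash
python3 - <<'E'
from h import *
from kin import *
st()
for n in("side","top"): 
    im=optics.capture(n); cv2.imwrite(f"pics/{n}4.png",cv2.cvtColor(im,cv2.COLOR_RGB2BGR))
    hv=cv2.cvtColor(im,cv2.COLOR_RGB2HSV); m=cv2.inRange(hv,(12,110,80),(30,255,255))
    k,l,s,c=cv2.connectedComponentsWithStats(m)
    for i in range(1,k):
        if 12<s[i,4]<120: 
            w=atz(n,c[i],140)
            if abs(w[1]+100)<90 and 380<w[0]<650: print(n,c[i].round(1),s[i,4],w.round(1))
t=cv2.imread("pics/top4.png")[172:264,180:335]; cv2.imwrite("pics/t4c.png",cv2.resize(t,None,fx=5,fy=5,interpolation=cv2.INTER_CUBIC))
a=np.array([496.5,-100,97]); ph=70
u=np.array([np.cos(np.radians(ph)),np.sin(np.radians(ph)),0]); pre=a+19*u-115*u
show(pre+[0,0,10],Rt=Rh(ph)); show(a+19*u,Rt=Rh(ph))
E
```

```text
33.4 [-1.069, 0.861, 1.557, 0.985, 2.023, -0.987] [ 463.5 -190.6  236.8] [ 2.737 -1.569  1.63 ] 91.9
top [322.3 236.3] 26 [ 495.9 -100.1  140. ]
[[-1.0928, -0.0132, -0.001], [-0.0012, 0.0009, 0.001]]
[[-1.1705, -0.0063, 0.9578], [-0.0012, 0.0009, 0.001]]
```

View pics/t4c.png

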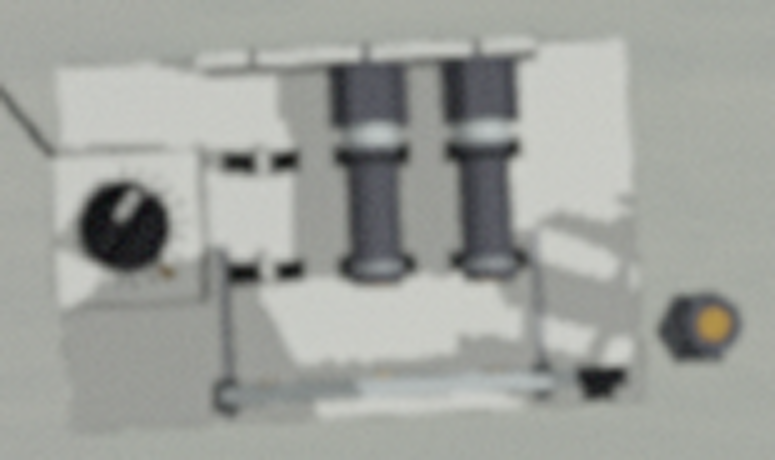

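Two torches lie straight in cradles 2 and 1 (crop columns 375 and 485), with their lenses at the stop. Torch A is still at (712,324).

>>> send_rows --offset '[[-0.3,0,0],[-0.7,0,0],[-1,-0.01,0],[-1,-0.01,0],[-1,-0.01,0]]' --delta_rot '[[-0.001,0.001,0.001],[-0.001,0.001,0.001],[-0.001,0.001,0.001],[-0.001,0.001,0.001],[-0.001,0.001,0.001]]'

```text
time: 34.12
tool_pos: [464.4, -189.9, 119.6]
tcp_rot: [1.62, -1.569, 2.746]
contact_force: [-0.7, -0.1, 0.7]
grip_width: 91.8
finger_force: 0.0
```

```bash
python3 - <<'E'
from h import *
from kin import *
st()
a=np.array([496.5,-100,97]); ph=70
u=np.array([np.cos(np.radians(ph)),np.sin(np.radians(ph)),0])
show(a+19*u,Rt=Rh(ph))
E
```

```text
34.12 [-1.068, 1.065, 1.531, 0.927, 1.921, -1.144] [ 464.4 -189.9  119.6] [ 1.62  -1.569  2.746] 91.8
[[-0.1885, -0.0032, 0.9537], [-0.0004, 0.0, 0.0002]]
```

>>> send_rows --offset '[[-0.18,0,0.2],[-0.18,0,0.5],[-0.18,-0.003,0.8],[-0.18,-0.003,0.95],[-0.18,-0.003,0.95]]' --delta_rot '[[0,0,0],[0,0,0],[0,0,0],[0,0,0],[0,0,0]]'

```text
time: 34.75
tool_pos: [502.7, -82.2, 97.8]
tcp_rot: [1.096, -1.57, -3.014]
contact_force: [0.5, -0.1, 0.3]
grip_width: 92.4
finger_force: 0.0
```

>>> send_rows --offset '[[0,0,0],[0,0,0],[0,0,0],[0,0,0],[0,0,0],[0,0,0],[0,0,0],[0,0,0]]' --delta_rot '[[0,0,0],[0,0,0],[0,0,0],[0,0,0],[0,0,0],[0,0,0],[0,0,0],[0,0,0]]' --grip 0

```text
time: 35.75
tool_pos: [502.3, -82.6, 96.7]
tcp_rot: [-0.863, -1.569, -1.057]
contact_force: [-0.7, 0.9, -0.8]
grip_width: 33.0
finger_force: 30.0
```

>>> send_rows --offset '[[0.15,0,0],[0.4,0,0],[0.7,0,0],[1,0,0],[1,0,0]]' --delta_rot '[[0,0,0],[0,0,0],[0,0,0],[0,0,0],[0,0,0]]'

```text
time: 36.38
tool_pos: [502.6, -83.0, 219.3]
tcp_rot: [1.931, -1.567, 2.433]
contact_force: [-0.2, 1.1, -1.8]
grip_width: 33.4
finger_force: 30.0
```

```bash
python3 - <<'E'
from h import *
from kin import *
st()
o=get_obs(); p0=o["tool_pos"]; R0=E('xyz',o["tcp_rot"]); q=o["joint_positions"]
Rd=E('xyz',[np.pi,0,np.pi+.055])
q=path(q,p0,R0,dk((-3,70,200)),Rd)
show(dk((-3,70,200)),Rt=Rd)
E
```

```text
36.38 [-0.91, 0.834, 1.73, 1.086, 1.865, -1.07] [502.6 -83.  219.3] [ 1.931 -1.567  2.433] 33.4
0 [-0.91  0.84  1.73  1.08  1.87 -1.07] 0.0
2 [-0.74  0.78  1.55  0.92  1.84 -1.21] 0.0
4 [-0.55  0.71  1.43  0.75  1.76 -1.34] 0.0
6 [-0.33  0.62  1.35  0.54  1.63 -1.43] 0.0
8 [-0.09  0.55  1.33  0.3   1.47 -1.48] 0.0
10 [ 0.17  0.5   1.36  0.    1.28 -1.46] 0.0
angle 134.0
[[-0.157, -0.2742, 2.1539], [0.2387, -0.157, -0.2384]]
```

>>> send_rows --offset '[[0.2,-0.01,0.05],[0.4,-0.03,0.1],[0.6,-0.05,0.25],[0.6,-0.07,0.4],[0.6,-0.09,0.55],[0.6,-0.11,0.7],[0.6,-0.13,0.85],[0.6,-0.15,1]]' --delta_rot '[[0.0185,-0.0122,-0.0185],[0.037,-0.0244,-0.037],[0.0555,-0.0365,-0.0555],[0.074,-0.0487,-0.074],[0.0925,-0.061,-0.0925],[0.111,-0.073,-0.111],[0.1295,-0.085,-0.1295],[0.148,-0.0974,-0.148]]'

```text
time: 37.38
tool_pos: [526.6, 36.3, 288.1]
tcp_rot: [2.671, -0.501, 2.731]
contact_force: [1.1, 0.6, -1.2]
grip_width: 33.1
finger_force: 30.0
```

```bash
python3 - <<'E'
from h import *
from kin import *
st(); print(get_obs()["finger_force"])
show(dk((-3,70,210)),Rt=E('xyz',[np.pi,0,np.pi+.055]))
E
```

```text
37.38 [-0.373, 0.511, 1.279, 0.503, 1.805, -1.406] [526.6  36.3 288.1] [ 2.671 -0.501  2.731] 33.1
29.992504119873047
[[-0.1431, 0.7165, 1.109], [0.0906, -0.0601, -0.09]]
```

>>> send_rows --offset '[[-0.02,0.12,0.18],[-0.05,0.25,0.36],[-0.08,0.38,0.55],[-0.11,0.5,0.75],[-0.13,0.65,0.95],[-0.13,0.68,1],[-0.13,0.68,1]]' --delta_rot '[[0.018,-0.012,-0.018],[0.036,-0.024,-0.036],[0.054,-0.036,-0.054],[0.072,-0.048,-0.072],[0.09,-0.06,-0.09],[0.0906,-0.06,-0.09],[0.0906,-0.06,-0.09]]'

```text
time: 38.25
tool_pos: [558.8, 160.8, 219.5]
tcp_rot: [3.138, -0.005, -3.09]
contact_force: [-0.6, 0.4, -1.7]
grip_width: 32.8
finger_force: 30.0
```

```bash
python3 - <<'E'
from h import *
from kin import *
st(); print(get_obs()["finger_force"])
show(dk((-3,70,120)),Rt=E('xyz',[np.pi,0,np.pi+.055]))
E
```

```text
38.25 [0.146, 0.454, 1.371, 0.004, 1.321, -1.477] [558.8 160.8 219.5] [ 3.138 -0.005 -3.09 ] 32.8
29.99365210533142
[[-0.0179, 0.0829, 0.8293], [0.0006, -0.0007, -0.0006]]
```

>>> send_rows --offset '[[-0.01,0.08,0.2],[-0.018,0.083,0.6],[-0.018,0.083,0.83],[-0.018,0.083,0.83],[-0.018,0.083,0.83]]' --delta_rot '[[0,0,0],[0,0,0],[0,0,0],[0,0,0],[0,0,0]]'

```text
time: 38.88
tool_pos: [562.1, 169.9, 122.1]
tcp_rot: [3.138, 0.0, -3.093]
contact_force: [0.9, -0.6, -1.6]
grip_width: 33.2
finger_force: 30.0
```

```bash
python3 - <<'E'
from h import *
from kin import *
st(); print(get_obs()["finger_force"])
show(dk((-3,70,31)),Rt=E('xyz',[np.pi,0,np.pi+.055]))
E
```

```text
38.88 [0.161, 0.551, 1.492, 0.004, 1.098, -1.461] [562.1 169.9 122.1] [ 3.138  0.    -3.093] 33.2
29.994850158691406
[[0.0175, 0.0081, 0.7595], [0.0006, 0.0, -0.0009]]
```

```bash
python3 - <<'E'
from h import *
T=lambda a,b:np.array([a/5+180-.4,b/5+172-.4]); S=lambda a,b:np.array([a/5+190-.4,b/5+150-.4])
def w(P):
    v=np.array(P[:2])-D[:2]; c,s=np.cos(D[2]),np.sin(D[2]); return np.round([c*v[0]+s*v[1],-s*v[0]+c*v[1]],1)
for u in [(55,152),(198,148),(208,298),(62,306)]: print("top",w(atz("top",T(*u),52)))
for u in [(128,133),(205,195),(315,138)]: print("side",w(atz("side",S(*u),52)))
# neighbour check: projected block edge hypotheses vs gradient
g=cv2.cvtColor(cv2.imread("pics/top4.png"),cv2.COLOR_BGR2GRAY).astype(float)
for y in range(100,120,2):
    print(y,[round(float(cv2.getRectSubPix(g.astype(np.float32),(1,1),tuple(map(float,proj("top",dk((x,y,52)))[0])))[0,0])) for x in(-40,-20,0,20,40)])
E
```

```text
top [ 48.7 198.9]
top [ 46.4 109.4]
top [-47.7 107. ]
top [-47.8 197.8]
side [-44.3 195.5]
side [-43.2 114.6]
side [ 42.6 106.5]
100 [131, 134, 198, 197, 151]
102 [137, 137, 194, 193, 150]
104 [138, 137, 185, 184, 145]
106 [126, 132, 176, 175, 146]
108 [119, 141, 175, 167, 153]
110 [121, 154, 179, 174, 169]
112 [134, 172, 188, 184, 185]
114 [147, 183, 193, 197, 197]
116 [153, 191, 194, 200, 200]
118 [156, 193, 192, 202, 200]
```

>>> send_rows --offset '[[0.01,0,0.2],[0.017,0,0.4],[0.017,0,0.5],[0.017,0,0.5],[0.017,0,0.5],[0.017,0,0.5]]' --delta_rot '[[0,0,-0.001],[0,0,-0.001],[0,0,-0.001],[0,0,-0.001],[0,0,-0.001],[0,0,-0.001]]'

```text
time: 39.62
tool_pos: [559.5, 171.1, 61.9]
tcp_rot: [3.138, 0.0, -3.084]
contact_force: [-0.4, -0.4, -2.1]
grip_width: 33.2
finger_force: 30.0
```

```bash
python3 - <<'E'
from h import *
from kin import *
for i in range(6): 
    optics.capture("top"); o=get_obs(); print(o["tool_pos"].round(2),o["tcp_rot"].round(3),o["contact_force"].round(1))
show(dk((-3,69,31)),Rt=E('xyz',[np.pi,0,np.pi+.055]))
E
```

```text
[559.29 171.08  61.68] [ 3.138 -0.    -3.084] [ 0.2  0.1 -2. ]
[559.17 171.08  61.47] [ 3.138 -0.    -3.084] [-1.   0.  -1.6]
[559.03 171.05  61.31] [ 3.138e+00 -1.000e-03 -3.084e+00] [ 0.5  0.1 -1.4]
[558.96 171.04  61.17] [ 3.138e+00 -1.000e-03 -3.084e+00] [-0.2  0.9 -1.1]
[558.91 171.    61.05] [ 3.138e+00 -1.000e-03 -3.084e+00] [ 0.3  0.7 -1.5]
[558.84 171.02  60.95] [ 3.138e+00 -1.000e-03 -3.084e+00] [-0.7 -0.1 -2.2]
[[-0.0097, -0.0088, 0.2495], [0.0005, -0.0002, 0.0004]]
```

>>> send_rows --offset '[[-0.01,-0.009,0.06],[-0.01,-0.009,0.12],[-0.01,-0.009,0.17],[-0.01,-0.009,0.2],[-0.01,-0.009,0.22],[-0.01,-0.009,0.22]]' --delta_rot '[[0,0,0],[0,0,0],[0,0,0],[0,0,0],[0,0,0],[0,0,0]]'

```text
time: 40.67
tool_pos: [560.0, 170.6, 34.7]
tcp_rot: [3.138, -0.001, -3.084]
contact_force: [-2.0, 2.3, 1.0]
grip_width: 33.3
finger_force: 30.0
```

>>> send_rows --offset '[[0,0,0.012],[0,0,0.024],[0,0,0.024]]' --delta_rot '[[0,0,0],[0,0,0],[0,0,0]]'

```text
time: 41.05
tool_pos: [560.5, 171.4, 33.8]
tcp_rot: [3.137, 0.001, -3.084]
contact_force: [-6.1, 5.4, 14.7]
grip_width: 33.3
finger_force: 30.0
```

>>> send_rows --offset '[[0,0,0],[0,0,0],[0,0,0],[0,0,0]]' --delta_rot '[[0,0,0],[0,0,0],[0,0,0],[0,0,0]]' --grip 0.41

```text
time: 41.55
tool_pos: [560.4, 170.4, 31.6]
tcp_rot: [3.138, -0.001, -3.084]
contact_force: [1.0, 4.9, 1.0]
grip_width: 37.6
finger_force: 2.6
```

>>> send_rows --offset '[[0,0.01,0],[0,0.01,0],[0,0.01,-0.05],[0,0.01,-0.12],[0,0.01,-0.3],[0,0.01,-0.6],[0,0.01,-1],[0,0.01,-1]]' --delta_rot '[[0,0,0],[0,0,0],[0,0,0],[0,0,0],[0,0,0],[0,0,0],[0,0,0],[0,0,0]]'

```text
time: 42.55
tool_pos: [562.5, 171.0, 156.3]
tcp_rot: [3.138, 0.007, -3.084]
contact_force: [-0.5, -0.4, 0.7]
grip_width: 38.1
finger_force: 0.0
```

```bash
python3 - <<'E'
from h import *
from kin import *
st(); print(get_obs()["contact_force"])
im=optics.capture("side"); cv2.imwrite("pics/s5.png",cv2.resize(cv2.cvtColor(im,cv2.COLOR_RGB2BGR)[130:290,180:370],None,fx=3.6,fy=3.6,interpolation=cv2.INTER_CUBIC))
show(dk((-3,-10,230)),Rt=E('xyz',[np.pi,0,np.pi+.055]))
E
```

```text
42.55 [0.163, 0.513, 1.455, 0.003, 1.166, -1.466] [562.5 171.  156.3] [ 3.138  0.007 -3.084] 38.1
[-0.45162432 -0.35950089  0.71219286]
[[0.0087, -0.6614, -0.6374], [0.0005, 0.0004, 0.0004]]
```

View pics/s5.png

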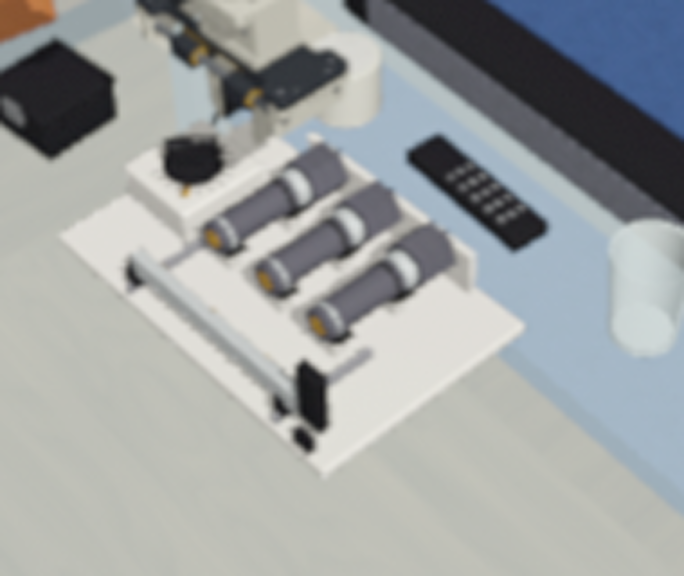

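All three torches lie in their cradles with gold tails towards the bar. Now I'll go to the tab and close the bar.

>>> send_rows --offset '[[0,-0.1,-0.2],[0.2,-0.4,-0.3],[0.4,-0.7,-0.3],[0.5,-1,-0.3],[0.5,-1,-0.3]]' --delta_rot '[[0,0,0],[0,0,0.02],[0,0,0.045],[0,0,0.07],[0,0,0.1]]' --grip 0.6

```text
time: 43.22
tool_pos: [505.7, 45.3, 186.2]
tcp_rot: [-3.141, -0.005, 2.563]
contact_force: [-0.3, 0.2, 0.2]
grip_width: 55.1
finger_force: 0.0
```

```bash
python3 - <<'E'
from h import *
st(); show(dk((-109,-132,180)),.055+np.pi/2)
E
```

```text
43.23 [-0.063, 0.35, 1.631, 0.003, 1.165, -1.056] [505.7  45.3 186.2] [-3.141 -0.005  2.563] 55.1
[[-0.0905, -0.7543, 0.0515], [-0.0004, -0.0008, 0.1491]]
```

>>> send_rows --offset '[[-0.05,-0.4,0.05],[-0.09,-0.75,0.05],[-0.09,-0.75,0.05],[-0.09,-0.75,0.05],[-0.09,-0.75,0.05],[-0.09,-0.75,0.05],[-0.09,-0.75,0.05]]' --delta_rot '[[0,0,0.028],[0,0,0.056],[0,0,0.084],[0,0,0.112],[0,0,0.14],[0,-0.001,0.149],[0,-0.001,0.149]]'

```text
time: 44.1
tool_pos: [466.9, -33.9, 180.0]
tcp_rot: [-3.14, 0.002, 1.636]
contact_force: [0.1, 0.5, 0.3]
grip_width: 55.3
finger_force: 0.0
```

```bash
python3 - <<'E'
from h import *
st(); show([465.3,-37,79],.055+np.pi/2)
E
```

```text
44.1 [-0.235, 0.286, 1.746, -0.002, 1.111, -0.3] [466.9 -33.9 180. ] [-3.140e+00  2.000e-03  1.636e+00] 55.3
[[-0.0233, -0.0135, 0.8421], [-0.0002, 0.0002, 0.0016]]
```

>>> send_rows --offset '[[-0.02,-0.01,0.3],[-0.02,-0.01,0.6],[-0.02,-0.01,0.84],[-0.02,-0.01,0.84],[-0.02,-0.01,0.84]]' --delta_rot '[[0,0,0],[0,0,0.001],[0,0,0.001],[0,0,0.001],[0,0,0.001]]'

```text
time: 44.72
tool_pos: [467.2, -36.9, 80.9]
tcp_rot: [3.14, 0.002, 1.63]
contact_force: [0.4, -0.0, -0.2]
grip_width: 55.2
finger_force: 0.0
```

>>> send_rows --offset '[[0,0,0],[0,0,0],[0,0,0],[0,0,0],[0,0,0],[0,0,0],[0,0,0]]' --delta_rot '[[0,0,0],[0,0,0],[0,0,0],[0,0,0],[0,0,0],[0,0,0],[0,0,0]]' --grip 0

```text
time: 45.6
tool_pos: [466.6, -36.7, 80.3]
tcp_rot: [3.141, 0.002, 1.629]
contact_force: [-1.7, -0.7, 3.0]
grip_width: 13.9
finger_force: 30.0
```

>>> send_rows --offset '[[0,0.04,0],[0,0.08,0],[0,0.12,0],[0,0.16,0],[0,0.2,0],[0,0.24,0],[0,0.28,0],[0,0.3,0]]' --delta_rot '[[0,0,0],[0,0,0],[0,0,0],[0,0,0],[0,0,0],[0,0,0],[0,0,0],[0,0,0]]'

```text
time: 46.6
tool_pos: [503.1, -34.8, 80.3]
tcp_rot: [3.14, 0.002, 1.629]
contact_force: [-1.8, -2.2, 3.9]
grip_width: 13.7
finger_force: 30.0
```

>>> send_rows --offset '[[0,0.03,0],[0,0.06,0],[0,0.09,0],[0,0.11,0],[0,0.13,0],[0,0.14,0],[0,0.14,0]]' --delta_rot '[[0,0,0],[0,0,0],[0,0,0],[0,0,0],[0,0,0],[0,0,0],[0,0,0]]'

```text
time: 47.48
tool_pos: [519.8, -33.8, 80.3]
tcp_rot: [3.14, 0.002, 1.629]
contact_force: [-0.8, -4.8, 2.3]
grip_width: 13.8
finger_force: 30.0
```

>>> send_rows --offset '[[0,0.015,0],[0,0.03,0],[0,0.04,0],[0,0.04,0]]' --delta_rot '[[0,0,0],[0,0,0],[0,0,0],[0,0,0]]'

```text
time: 47.98
tool_pos: [520.4, -33.8, 80.2]
tcp_rot: [-3.134, 0.002, 1.63]
contact_force: [-15.8, -8.0, 13.7]
grip_width: 13.8
finger_force: 30.0
```

At the home stop. Releasing the tab.

>>> send_rows --offset '[[0,-0.02,0],[0,-0.025,0],[0,-0.025,0]]' --delta_rot '[[0,0,0],[0,0,0],[0,0,0]]'

```text
time: 48.35
tool_pos: [520.2, -33.8, 80.3]
tcp_rot: [-3.141, 0.002, 1.629]
contact_force: [-4.5, -6.5, 5.6]
grip_width: 13.4
finger_force: 30.0
```

>>> send_rows --offset '[[0,0,0],[0,0,0],[0,0,0],[0,0,-0.3],[0,0,-0.7],[0,0,-1],[0,0,-1],[0,0,-1]]' --delta_rot '[[0,0,0],[0,0,0],[0,0,0],[0,0,0],[0,0,0],[0,0,0],[0,0,0],[0,0,0]]' --grip 0.6

```text
time: 49.35
tool_pos: [520.7, -33.0, 199.5]
tcp_rot: [3.142, 0.002, 1.629]
contact_force: [-0.2, 0.4, -0.2]
grip_width: 54.8
finger_force: 0.0
```

```bash
python3 - <<'E'
from h import *
st()
im=optics.capture("top"); b=cv2.cvtColor(im,cv2.COLOR_RGB2BGR)
a=cv2.resize(b[198:238,185:225],None,fx=14,fy=14,interpolation=cv2.INTER_CUBIC); cv2.imwrite("pics/k6.png",a)
im2=optics.capture("side"); cv2.imwrite("pics/side6.png",cv2.cvtColor(im2,cv2.COLOR_RGB2BGR))
for n in("top","side"):
    for t in("knob_grip","knob_pointer","index_mark"): print(n,t,[(np.round(d["uv"],1).tolist(),round(d["confidence"],2)) for d in finder.pinpoint(t,n)[:2]])
print(proj("top",dk((0,155,84))),proj("top",dk((0,155,55))))
def w(P):
    v=np.array(P[:2])-D[:2]; c,s=np.cos(D[2]),np.sin(D[2]); return np.round([c*v[0]+s*v[1],-s*v[0]+c*v[1]],1)
hv=cv2.cvtColor(im,cv2.COLOR_RGB2HSV)[198:238,185:225]
m=cv2.inRange(hv,(8,60,60),(32,255,255)); ys,xs=np.nonzero(m); print("brass",len(xs),xs.mean()+185,ys.mean()+198,w(atz("top",(xs.mean()+185,ys.mean()+198),57)))
E
```

```text
49.35 [-0.209, 0.36, 1.577, -0.002, 1.205, -0.267] [520.7 -33.  199.5] [3.142e+00 2.000e-03 1.629e+00] 54.8
top knob_grip [([203.0, 212.6], 0.68)]
top knob_pointer [([208.2, 207.4], 0.58)]
top index_mark []
side knob_grip [([230.3, 171.2], 0.48), ([284.8, 183.8], 0.28)]
side knob_pointer [([245.9, 170.9], 0.79)]
side index_mark [([249.5, 188.9], 0.52)]
[[203.11358985 216.00804979]] [[205.00265705 216.68118551]]
brass 2 213.0 225.5 [-28.9 130.9]
```

View pics/k6.png

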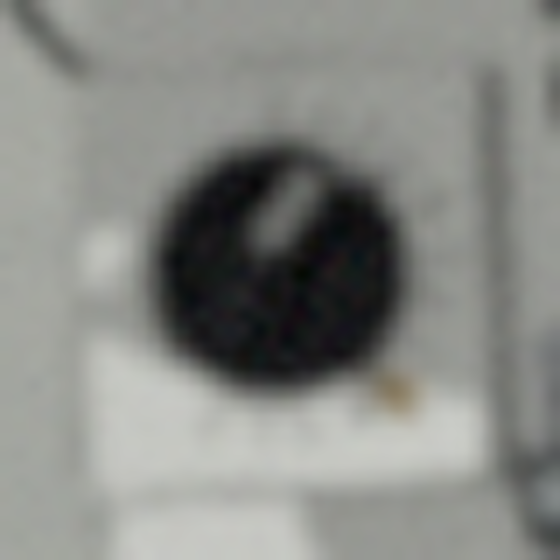

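The top crop shows the knob's white line from (268,240) to (310,175), about 35° clockwise of dock x. The brass rider at (395,390) is at about 141°. The knob therefore needs roughly 106° clockwise.

```bash
python3 - <<'E'
from h import *
p=dk((0,155,150)); print(p); show(p,2.585)
T=lambda a,b:np.array([a/14+185-.46,b/14+198-.46])
def w(P):
    v=np.array(P[:2])-D[:2]; c,s=np.cos(D[2]),np.sin(D[2]); return np.array([c*v[0]+s*v[1],-s*v[0]+c*v[1]])
l=[w(atz("top",T(*u),84)) for u in((268,240),(310,175))]; print(l, np.degrees(np.arctan2(-(l[1]-l[0])[1],(l[1]-l[0])[0])), np.degrees(np.arctan2(-(l[1][1]-155),l[1][0])))
c=w(atz("top",T(283,265),57)); b=w(atz("top",T(395,390),57)); print(c,b,np.degrees(np.arctan2(-(b-c)[1],(b-c)[0])),np.degrees(np.arctan2(-(b[1]-155),b[0])))
# brass in side image, weighted by saturation
im=cv2.imread("pics/side0.png"); hv=cv2.cvtColor(im,cv2.COLOR_BGR2HSV)[175:195,222:242]; print(np.where((hv[...,0]>8)&(hv[...,0]<32),hv[...,1],0)[2:16,3:16])
sat=np.where((hv[...,0]>8)&(hv[...,0]<32)&(hv[...,1]>45),hv[...,1].astype(float),0); ys,xs=np.mgrid[0:20,0:20]; u=np.array([(xs*sat).sum()/sat.sum()+222,(ys*sat).sum()/sat.sum()+175]); b=w(atz("side",u,57)); print(u,b,np.degrees(np.arctan2(-(b[1]-155),b[0])))
E
```

```text
[558.27929737 256.16562159 150.        ]
[[2.3908, 0.4506, 0.4111], [-0.0001, 0.0003, -0.1521]]
[array([  3.94160482, 153.1244772 ]), array([ 17.60429486, 143.490557  ])] 35.18866498064167 33.17610059639899
[  0.54039323 155.35595349] [-28.51756242 131.61158876] 140.74643021676067 140.64343022553408
[[ 13   0   0   0   0   0   0   0   0   0   0   0   0]
 [ 13  14   0   0   0   0   0   0   0   0   0   0   0]
 [ 13  14  13   0   0   0   0   0   0   0   0   0   0]
 [ 11  12  12  13  10  15  33   0   0   0  12   9  14]
 [ 10  10   9  11  12  24  75  78  27  12  11  11  13]
 [ 11  11  10  11  17  38 103  76  25  12  12  10  11]
 [ 10  10   9  11  20  62 120  71  22  10  10  11  11]
 [ 11   9  10  10  18  44  69  45  16  11  11  10  10]
 [ 10  11   9   9  12  14  19  15  10  10   9  10   9]
 [ 11  10  11  10  10   9   9   9   8   9   9   9  10]
 [ 12  11  10  10  10   8   9   9   9  10   9   9  10]
 [ 12  12  13  12  11   9   9  10   9  10  10  10  11]
 [ 12  12  11  12  12   8   8   9  11  10  10  11  11]
 [ 12  11  12  12  12  10   8  10  10  11  11  10  11]]
[231.24923547 182.36391437] [-26.66623454 131.40225822] 138.4934316637315
```

>>> send_rows --offset '[[0,0,-0.2],[0,0,-0.3],[0,0,-0.3]]' --delta_rot '[[0,0,-0.025],[0,0,-0.05],[0,0,-0.05]]'

```text
time: 50.12
tool_pos: [521.6, -33.3, 237.0]
tcp_rot: [3.14, 0.003, 1.942]
contact_force: [-0.0, 0.7, 0.5]
grip_width: 55.0
finger_force: 0.0
```

```bash
python3 - <<'E'
from h import *
p=dk((0,155,150)); st(); show(p,2.585)
E
```

```text
50.12 [-0.209, 0.328, 1.516, -0.002, 1.294, -0.58] [521.6 -33.3 237. ] [3.140e+00 3.000e-03 1.942e+00] 55.0
[[2.1396, 1.1588, 0.7198], [0.0001, 0.0006, -0.1023]]
```

>>> send_rows --offset '[[0.4,0.22,0],[0.8,0.43,0],[1,0.54,0]]' --delta_rot '[[0,0,0],[0,0,0],[0,0,0]]'

```text
time: 50.5
tool_pos: [537.3, 104.5, 235.1]
tcp_rot: [-3.141, 0.001, 1.941]
contact_force: [-0.5, -0.3, -0.1]
grip_width: 55.1
finger_force: 0.0
```

>>> send_rows --offset '[[0.4,0.22,0.1],[0.8,0.43,0.2],[1,0.54,0.3],[1,0.54,0.3],[1,0.54,0.3]]' --delta_rot '[[0,0,-0.025],[0,0,-0.05],[0,0,-0.075],[0,0,-0.102],[0,0,-0.102]]'

```text
time: 51.12
tool_pos: [554.0, 237.7, 198.6]
tcp_rot: [-3.139, 0.001, 2.581]
contact_force: [-0.1, 0.3, 0.3]
grip_width: 55.0
finger_force: 0.0
```

```bash
python3 - <<'E'
from h import *
p=dk((0,155,110)); st(); show(p,2.59)
E
```

```text
51.12 [0.279, 0.508, 1.34, -0.002, 1.295, -0.73] [554.  237.7 198.6] [-3.139e+00  1.000e-03  2.581e+00] 55.0
[[0.0527, 0.1514, 0.7379], [-0.0004, 0.0002, -0.0015]]
```

>>> send_rows --offset '[[0.053,0.15,0.2],[0.053,0.15,0.5],[0.053,0.15,0.74],[0.053,0.15,0.74],[0.053,0.15,0.74]]' --delta_rot '[[0,0,-0.0015],[0,0,-0.0015],[0,0,-0.0015],[0,0,-0.0015],[0,0,-0.0015]]'

```text
time: 51.75
tool_pos: [559.5, 255.7, 112.2]
tcp_rot: [3.141, 0.003, 2.591]
contact_force: [-0.5, -0.6, 1.3]
grip_width: 55.3
finger_force: 0.0
```

```bash
python3 - <<'E'
from h import *
p=dk((0,155,64)); st(); show(p,2.59)
E
```

```text
51.75 [0.305, 0.608, 1.417, -0.003, 1.115, -0.713] [559.5 255.7 112.2] [3.141e+00 3.000e-03 2.591e+00] 55.3
[[0.0119, -0.0025, 0.4016], [0.0, 0.0005, 0.0001]]
```

>>> send_rows --offset '[[0.005,0,0.15],[0.005,0,0.3],[0.005,0,0.39],[0.005,0,0.39],[0.005,0,0.39]]' --delta_rot '[[0,0,0],[0,0,0],[0,0,0],[0,0,0],[0,0,0]]'

```text
time: 52.38
tool_pos: [559.0, 256.3, 65.2]
tcp_rot: [3.141, 0.003, 2.593]
contact_force: [0.1, -0.4, 0.8]
grip_width: 55.3
finger_force: 0.0
```

>>> send_rows --offset '[[0,0,0],[0,0,0],[0,0,0],[0,0,0],[0,0,0],[0,0,0],[0,0,0]]' --delta_rot '[[0,0,0],[0,0,0],[0,0,0],[0,0,0],[0,0,0],[0,0,0],[0,0,0]]' --grip 0

```text
time: 53.25
tool_pos: [559.0, 257.4, 64.3]
tcp_rot: [3.14, 0.003, 2.594]
contact_force: [2.6, 5.6, -2.4]
grip_width: 13.6
finger_force: 30.0
```

```bash
python3 - <<'E'
from h import *
st(); o=get_obs(); print(o["contact_force"],o["moment"],o["finger_force"])
E
```

```text
53.25 [0.307, 0.663, 1.463, -0.001, 1.013, -0.715] [559.  257.4  64.3] [3.140e+00 3.000e-03 2.594e+00] 13.6
[ 2.64328157  5.61971362 -2.39386608] [ 0.73145813 -0.33828741  0.02745531] 29.95488077402115
```

>>> send_rows --offset '[[0,0,0],[0,0,0],[0,0,0],[0,0,0],[0,0,0],[0,0,0],[0,0,0],[0,0,0]]' --delta_rot '[[0,0,0.02],[0,0,0.04],[0,0,0.06],[0,0,0.08],[0,0,0.1],[0,0,0.12],[0,0,0.14],[0,0,0.155]]'

```text
time: 54.25
tool_pos: [557.5, 256.6, 64.2]
tcp_rot: [-3.141, 0.001, 1.616]
contact_force: [-2.0, 0.7, 2.8]
grip_width: 14.1
finger_force: 30.0
```

>>> send_rows --offset '[[0,0,0],[0,0,0],[0,0,0],[0,0,0],[0,0,0],[0,0,0],[0,0,0],[0,0,0]]' --delta_rot '[[0,0,0.02],[0,0,0.04],[0,0,0.06],[0,0,0.08],[0,0,0.1],[0,0,0.12],[0,0,0.138],[0,0,0.138]]'

```text
time: 55.25
tool_pos: [556.2, 257.2, 64.2]
tcp_rot: [-3.14, 0.003, 0.752]
contact_force: [-6.4, 3.2, 4.1]
grip_width: 13.9
finger_force: 30.0
```

```bash
python3 - <<'E'
from h import *
optics.capture("top");optics.capture("top")
st(); o=get_obs(); print(o["contact_force"],o["moment"],o["finger_force"]); print("bar cw deg",np.degrees(np.pi+.055-o["tcp_rot"][2]))
E
```

```text
55.35 [0.308, 0.662, 1.465, -0.0, 1.017, 1.126] [556.2 257.2  64.2] [-3.14e+00  3.00e-03  7.53e-01] 13.6
[-6.13657202  3.71154204  4.42257194] [ 0.64663337  1.39010899 -0.05235308] 29.964281022548676
bar cw deg 140.02242230938614
```

>>> send_rows --offset '[[0,0,0],[0,0,0],[0,0,0],[0,0,0],[0,0,-0.3],[0,0,-0.7],[0,0,-1],[0,0,-1]]' --delta_rot '[[0,0,0],[0,0,0],[0,0,0],[0,0,0],[0,0,0],[0,0,0],[0,0,0],[0,0,0]]' --grip 0.6

```text
time: 56.35
tool_pos: [559.8, 256.8, 187.7]
tcp_rot: [3.136, -0.006, 0.753]
contact_force: [0.5, 0.0, -0.1]
grip_width: 55.1
finger_force: 0.0
```

>>> send_rows --offset '[[-0.3,0,-0.2],[-0.6,0,-0.4],[-0.9,0,-0.6],[-1,0,-0.6]]' --delta_rot '[[0,0,0],[0,0,0],[0,0,0],[0,0,0]]'

```text
time: 56.85
tool_pos: [470.0, 173.6, 257.0]
tcp_rot: [3.138, -0.001, 0.752]
contact_force: [0.1, 0.8, -0.5]
grip_width: 55.2
finger_force: 0.0
```

>>> send_rows --offset '[[-0.3,0.3,0],[-0.6,0.6,0],[-0.9,0.9,0],[-0.9,0.9,0]]' --delta_rot '[[0,0,0],[0,0,0],[0,0,0],[0,0,0]]'

```text
time: 57.35
tool_pos: [465.4, 19.2, 254.9]
tcp_rot: [3.141, 0.002, 0.748]
contact_force: [-0.4, -0.8, -0.1]
grip_width: 55.2
finger_force: 0.0
```

```bash
python3 - <<'E'
from h import *
st()
cs=[]
for n,(r,c) in {"top":(198,185),"side":(155,212)}.items():
    im=optics.capture(n); b=cv2.cvtColor(im,cv2.COLOR_RGB2BGR); cv2.imwrite(f"pics/{n}7.png",b)
    cs.append(cv2.resize(b[r:r+40,c:c+40],None,fx=10,fy=10,interpolation=cv2.INTER_CUBIC))
cv2.imwrite("pics/k7.png",np.hstack(cs))
E
```

```text
57.35 [-0.122, 0.211, 1.627, -0.002, 1.305, 0.702] [465.4  19.2 254.9] [3.141e+00 2.000e-03 7.480e-01] 55.2
```

View pics/k7.png

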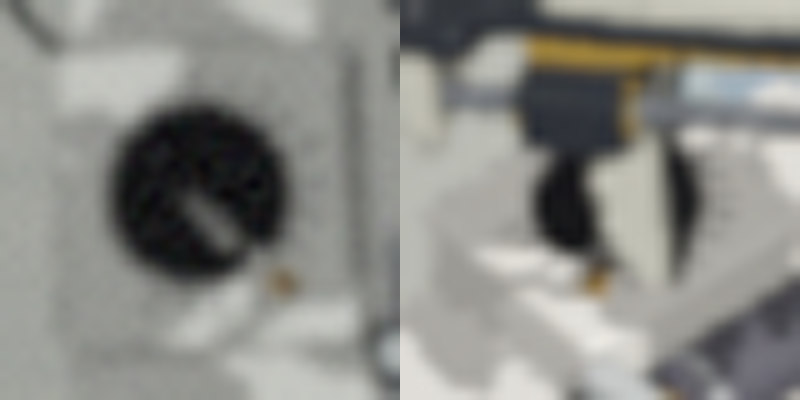

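The pointer line runs from (187,195) to (235,247), aimed at the brass rider at (283,283). Both work out at about 140–141°. I'll move the arm aside and check the dock.

>>> send_rows --offset '[[-0.4,0.2,0],[-0.8,0.4,0],[-1,0.6,0],[-1,0.9,0],[-1,0.9,0],[-1,0.9,0]]' --delta_rot '[[0,0,0],[0,0,0],[0,0,0],[0,0,0],[0,0,0],[0,0,0]]'

```text
time: 58.2
tool_pos: [451.6, -137.6, 256.1]
tcp_rot: [3.141, 0.001, 0.754]
contact_force: [0.1, 0.2, 1.0]
grip_width: 55.4
finger_force: 0.0
```

```bash
python3 - <<'E'
from h import *
st()
im=optics.capture("top"); im2=optics.capture("side")
a=cv2.resize(cv2.cvtColor(im,cv2.COLOR_RGB2BGR)[172:264,180:315],None,fx=3,fy=3,interpolation=cv2.INTER_CUBIC)
b=cv2.resize(cv2.cvtColor(im2,cv2.COLOR_RGB2BGR)[150:265,200:330],None,fx=3,fy=3,interpolation=cv2.INTER_CUBIC)
H=max(a.shape[0],b.shape[0]); a=cv2.copyMakeBorder(a,0,H-a.shape[0],0,0,0); b=cv2.copyMakeBorder(b,0,H-b.shape[0],0,0,0)
cv2.imwrite("pics/f8.png",np.hstack([a,b]))
E
```

```text
58.2 [-0.458, 0.221, 1.61, -0.001, 1.31, 0.359] [ 451.6 -137.6  256.1] [3.141e+00 1.000e-03 7.540e-01] 55.4
```

View pics/f8.png

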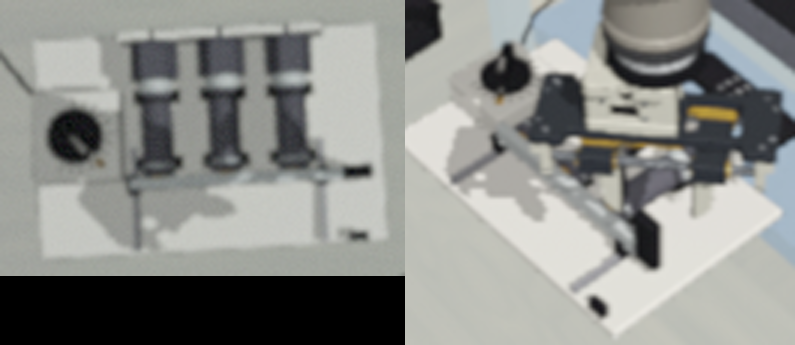

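The three torches lie in their cradles against the stop, with the bar home just behind the tails (row ~182). The pointer is on the rider. Handing in.

```bash
python3 - <<'E'
from plant import ticket
print(ticket.close_job())
E
```

```text
the job is handed in; nothing more can be done
None
```

The job is handed in, though no verdict came back: the last pictures show all three torches cradled with tails to the bar, the bar at its home stop and the pointer within about 2° of the brass index, and no move touched the other things on the shelf.

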